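Stack the check weights on the bench scale

TASK

The small white scale is due for its load check: build a stack of the four brass check weights on the middle of its round pan, one at a time, the largest first, then the next smaller centred on it, and so on up to the smallest. The smallest stands in the wooden rack between two bottles; take it out without knocking the bottles over or pushing them out of place, and leave the finished stack standing straight with nothing touching it.

Things in the scene. Friction and masses are not known exactly. Their poses are not given: they have to be found in the camera images.
- weight_62: Largest of four plain brass check weights: a solid upright cylinder 62 mm in diameter and 30 mm high, 0.77 kg, flat top and bottom, a thin dark line round it. It stands on the bench. Its origin is the centre of its underside, z up along its axis.
- weight_50: Second largest of four plain brass check weights: a solid upright cylinder 50 mm in diameter and 26 mm high, 0.43 kg, flat top and bottom, a thin dark line round it. It stands on the bench. Its origin is the centre of its underside, z up along its axis.
- weight_40: Third of four plain brass check weights: a solid upright cylinder 40 mm in diameter and 22 mm high, 0.24 kg, flat top and bottom, a thin dark line round it. It stands on the bench. Its origin is the centre of its underside, z up along its axis.
- weight_30: Smallest of four plain brass check weights: a solid upright cylinder 30 mm in diameter and 18 mm high, 0.11 kg, flat top and bottom, a thin dark line round it. It stands on the post in the middle of the wooden rack, between the two bottles. Its origin is the centre of its underside, z up along its axis.
- check_scale: Small white bench scale, fixed, 150 mm (x) by 170 mm (y), casing 26 mm high with a grey display strip along its -x edge and a round aluminium pan on top. Origin: centre of its underside on the bench, z up. The larger scale with a cup on it, far left, is not part of the job.
- pan (a point): Centre of the top face of the small scale's round pan: flat, 120 mm in diameter, 36 mm above the bench. The pan does not sink.
- rack: Wooden rack, fixed: base 76 mm (x) by 170 mm (y), 14 mm thick; end walls 59 mm high; a steel rail along each long side, top 47 mm above the bench. In the middle a round post, 40 mm in diameter, flat top 78 mm above the bench, with the smallest weight on it; a bottle stands on either side along the rack's y axis. Origin: centre of its underside, z up.
- bottle_a: White tint bottle with a purple cap, loose, standing in the rack 49 mm from the post's axis (rack +y side). Body 48 mm in diameter up to 78 mm, cap 30 mm in diameter, 95 mm high in all; its cap reaches 109 mm above the bench. Only 10 mm lie between it and the smallest weight, so fingers fit only at the weight's two sides along the rack's x axis. Origin: centre of its underside, z up.
- bottle_b: White tint bottle with a dark cap, loose, standing in the rack 49 mm from the post's axis (rack -y side). Body 48 mm in diameter up to 78 mm, cap 30 mm in diameter, 95 mm high in all; its cap reaches 109 mm above the bench. Only 10 mm lie between it and the smallest weight, so fingers fit only at the weight's two sides along the rack's x axis. Origin: centre of its underside, z up.
Mind the look-alikes: they are no part of the job. Leave any pink look-alike of the weight_50 alone.

How it is judged:
By the outcome, as a careful person would: the job done as asked, in the order asked, and still so for the second after the job is handed in, with the robot touching nothing.
It also fails if it takes over 115 s, if anything falls off the work surface, if the arm or the gripper's body presses on something with over 40 N, if the wrist force passes 120 N, or if a joint passes its speed limit or range.

ROBOT

A 6-joint arm with a two-finger parallel gripper is mounted at the origin on a cart in front of the work surface, level with it; the furniture and walls round the work are solid. World frame = base frame: x ahead of the robot, y to its left, z up, the work surface at z = 0. Lengths are in mm, angles in rad, forces in N, time in s.
With the tool pointing down it reaches from about 350 to 775 mm from the base axis. Payload 5.5 kg.
Tool frame: the origin (TCP) lies on the centre line of the jaws, within the pads' length; the fingertips stand 11 mm ahead of it and the grasp point (between the pads) lies 8 mm behind it; z points along the fingers, x is the direction in which the jaws open and shut, and the axes are right-handed (so a half turn about z gives the same grasp; the last joint's range is limited). The gripper opens to 85 mm and grips with 20 to 120 N. Pads are 22 mm wide; open, the fingers measure 114 mm over their backs; the gripper's body (76 mm by 85 mm) begins 54 mm behind the grasp point. The pads swing forward as they close: fully open they stand 13 mm farther back than shut.
Start: joints at [1.184, 0.313, 0.046, 1.304, 0, 1.431], TCP at [140.497, 557.615, 206.723] pointing down, gripper open.
Joint ranges: [-2.76, 2.76], [-0.86, 1.69], [-1.03, 1.26], [-2.2, 2.34], [-1.47, 1.5], [-3.14, 3.14]. Speed limits (rad/s): [2.57, 2.57, 3.14, 3.14, 3.14, 3.14].

INTERFACE

Orientations are given as a 3x3 rotation matrix whose columns are the frame's x, y, z axes.
In Python, from plant import arm gives the robot as it stands.
- The arm moves only by the tool apply_moves, never from a script. Its argument "steps" is a list that holds one entry, the list of rows, each a list of 6 numbers: the shift along the tool's x, y, z in mm, then the turn, a rotation vector about the tool's x, y, z in rad. In form: [[[dx, dy, dz, wx, wy, wz], ...]]. A call has 1 to 8 rows; each row shifts and turns the commanded pose from where the row before left it, along the tool's axes as they then stand; what a row does not reach is not made up. A row lasts 1/12 s, in which the tool goes at most 41.7 mm and 7.16 degrees, less where a joint would pass 70% of its speed; a pose out of reach is approached as far as the arm can. A call with a gripper value outside its range is refused whole. "fingers" is the closure, from 0 (fully open) to 1 (shut), set as the call begins (left out, the last holds). The fingers move at their own pace and stop on an object; "grip_force" is the grip in N (left out, the last holds). Time passes only in rows, so rows that do not move let the fingers close. It gives the time, the measured TCP pose, the force and the opening at its end, in the units of the state.
- arm.get_state(): the state, without advancing time (a new reading comes with each control period).
- arm.capture(name): name is "scene" or "top" or "wrist"; returns a dict with "frame" (384x512x3 uint8, red, green, blue), "fx", "fy", "cx", "cy" (pixels), "D" ([k1, k2, p1, p2, k3] as OpenCV has them; the pictures are not rectified), "R" (3x3) and "t" (3): a world point X has camera coordinates R X + t. Camera axes: x right, y down, z forward; pixel columns grow to the right and rows downward; lengths in mm; the calibration is good to about 2 mm. A picture is of the moment at which its call begins. There is no depth.
- arm.sign_off(): hands the job in, once; it reports no verdict.
The state is a dict: "t": time; "qpos": joint angles; "joint_velocities": joint speeds; "joint_efforts": joint torques, N m; "position": TCP position; "eef_rot": TCP orientation; "force": force on the tool from outside, world axes, zero at the start; "torque": the same for the moment, N m; "grip_width": finger opening in mm.
Only numpy, scipy, OpenCV 4.12 (cv2) and the standard library are available. Lean on these libraries where they do the work, as an engineer would, in place of code of your own. Each camera call takes 0.05 s, during which the arm holds its last target. There are 200 camera calls.

## Working session

There is one attempt and no reset: what is moved stays moved. The work goes in short steps, Python scripts to look and compute and a tool call to move; the robot and the scene stay as the last step left them, time stands still between calls to the robot, and variables do not carry over. Pictures are saved under pics/ and viewed, about 12 in all and at most 16, crops included, and the job is handed in when it is done.

Besides the shell and the picture viewer there is one more tool, called after "Call:" by a JSON object that holds its "api" and its "payload". apply_moves: Moves the arm, as the interface text tells. Its arguments: {"type":"object","properties":{"steps":{"type":"array","items":{"type":"array","items":{"type":"array","items":{"type":"number"}}}},"fingers":{"type":"number"},"grip_force":{"type":"number"}},"required":["steps"]}

```bash
mkdir -p pics; ls; python3 - <<'E'
from plant import arm
import cv2,pickle
for n in ("scene","top","wrist"):
    c=arm.capture(n); pickle.dump(c,open(f"pics/{n}0.pkl","wb"))
    cv2.imwrite(f"pics/{n}0.png",cv2.resize(c["frame"][:,:,::-1],(800,600),interpolation=cv2.INTER_CUBIC))
    print(n,c["fx"],c["cx"],c["cy"],c["D"],c["t"],c["R"])
s=arm.get_state();print(s["t"],s["eef_rot"],s["grip_width"],s["force"])
E
```

```text
pics
scene 367.99587478635686 249.5095674340469 190.58870090555456 [-0.04865474  0.          0.          0.          0.        ] [419.63376873 282.11569999 729.31989259] [[-0.80175519 -0.59765049 -0.00158177]
 [-0.45049286  0.60607647 -0.65553603]
 [ 0.3927401  -0.52486684 -0.75516224]]
top 370.4134464088074 252.28717775767944 194.8372330029607 [-0.07244589  0.          0.          0.          0.        ] [ 31.86882583 511.33220363 892.78097154] [[-2.22566448e-02 -9.99752161e-01  5.07825681e-04]
 [-9.86988069e-01  2.18915737e-02 -1.59296299e-01]
 [ 1.59245702e-01 -4.04661902e-03 -9.87230688e-01]]
wrist 304.2352247178333 262.10681633086085 190.71884279104438 [-0.02496553  0.          0.          0.          0.        ] [-572.81634099  -32.69690488  378.68573627] [[ 2.45736656e-01  9.69336191e-01 -9.19449310e-04]
 [ 9.34406855e-01 -2.36629161e-01  2.66252643e-01]
 [ 2.57870755e-01 -6.62871739e-02 -9.63902840e-01]]
0.15 [[ 2.44307989e-01  9.69697541e-01 -5.33907812e-04]
 [ 9.69696614e-01 -2.44308501e-01 -1.35410140e-03]
 [-1.44350701e-03 -1.86910809e-04 -9.99998941e-01]] 85.180912726788 [-0.63865509  0.61033151  0.0632021 ]
```

View pics/top0.png

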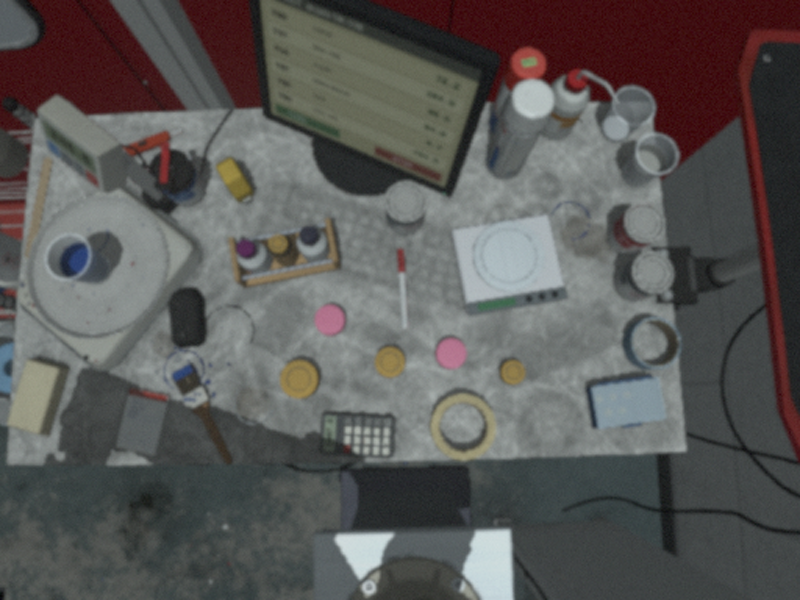

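View pics/scene0.png

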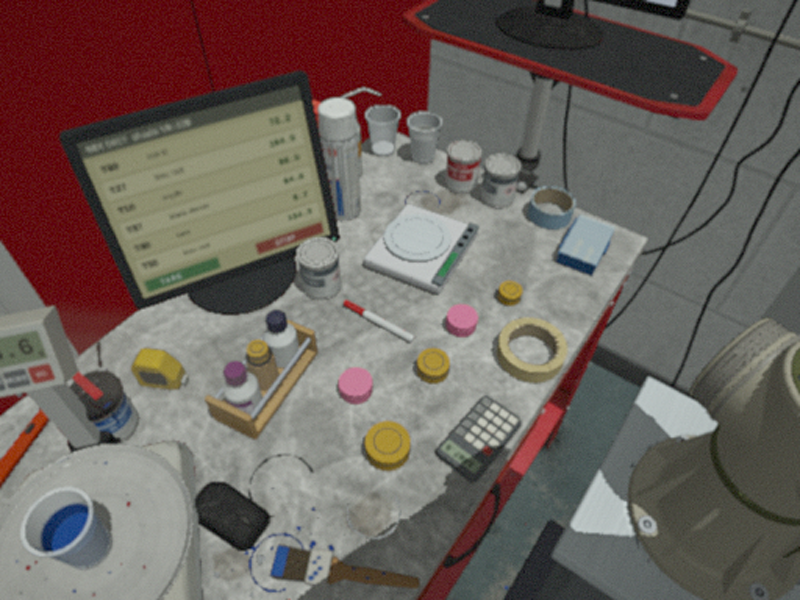

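The top view, in 800x600 pixels, shows the brass weights: 62 at (299,379), 50 at (390,361) and 40 at (512,372). The pink look-alikes are at (330,319) and (451,353). The rack is around (287,250) with weight_30 at (280,247), and the pan is at (505,255). Next I'll segment these in both views.

```bash
cat > h.py <<'E'
import cv2,pickle,numpy as np
from scipy.optimize import least_squares
def proj(c,X):
    K=np.array([[c["fx"],0,c["cx"]],[0,c["fy"],c["cy"]],[0,0,1.]])
    return cv2.projectPoints(np.asarray(X,float).reshape(-1,1,3),cv2.Rodrigues(np.array(c["R"]))[0],np.array(c["t"]),K,np.array(c["D"]))[0].reshape(-1,2)
def atz(c,uv,z):
    K=np.array([[c["fx"],0,c["cx"]],[0,c["fy"],c["cy"]],[0,0,1.]])
    n=cv2.undistortPoints(np.array(uv,float).reshape(-1,1,2),K,np.array(c["D"])).reshape(-1,2)
    d=np.c_[n,np.ones(len(n))]@np.array(c["R"]); o=-np.array(c["R"]).T@c["t"]
    return o+d*((z-o[2])/d[:,2])[:,None]
a=np.linspace(0,2*np.pi,48,endpoint=False)
def cyl(x,y,z,d,h):
    r=d/2;p=np.c_[x+r*np.cos(a),y+r*np.sin(a)]
    return np.r_[np.c_[p,0*a+z],np.c_[p,0*a+z+h]]
def cen(c,x,y,z,d,h):
    H=cv2.convexHull(proj(c,cyl(x,y,z,d,h)).astype(np.float32));m=cv2.moments(H)
    return np.array([m["m10"],m["m01"]])/m["m00"]
def brass(c):
    v=cv2.cvtColor(c["frame"],cv2.COLOR_RGB2HSV)
    m=cv2.inRange(v,(12,90,50),(28,255,255)); m=cv2.morphologyEx(m,cv2.MORPH_CLOSE,np.ones((5,5)))
    return m
def blob(c,u,v,r=30):
    n,l,s,ce=cv2.connectedComponentsWithStats(brass(c))
    i=min((i for i in range(1,n) if s[i,4]>40),key=lambda i:np.hypot(*(ce[i]-(u,v))))
    return ce[i],s[i]
def load(n): return pickle.load(open(f"pics/{n}.pkl","rb"))
def find(obs,z,d,h):
    x0=atz(obs[0][0],[obs[0][1]],z+h)[0][:2]
    f=lambda p:np.concatenate([cen(c,p[0],p[1],z,d,h)-uv for c,uv in obs])
    r=least_squares(f,x0);return r.x,r.fun
E
python3 - <<'E'
from h import *
T,S=load("top0"),load("scene0"); k=.64
for n,t,s,z,d,h in [(62,(299,379),(388,445),0,62,30),(50,(390,361),(433,365),0,50,26),(40,(512,372),(510,293),0,40,22),(30,(280,247),(261,360),78,30,18)]:
    bt,st=blob(T,t[0]*k,t[1]*k);bs,ss=blob(S,s[0]*k,s[1]*k)
    print(n,bt,st,bs,ss); 
    for o in ([(T,bt)],[(S,bs)],[(T,bt),(S,bs)]): x,f=find(o,z,d,h);print("  ",x.round(1),f.round(2))
def crop(c,u0,v0,u1,v1,s): return cv2.resize(c["frame"][v0:v1,u0:u1,::-1],None,fx=s,fy=s,interpolation=cv2.INTER_CUBIC)
A=crop(T,140,130,230,190,8.8);B=crop(T,280,130,370,205,8)
cv2.imwrite("pics/rackc.png",A[:528]);cv2.imwrite("pics/scalec.png",B)
E
```

```text
62 [191.42669584 242.12910284] [180 230  24  25 457] [247.53721245 284.73477673] [233 269  30  32 739]
   [397.5 177.5] [0. 0.]
   [397.2 176.5] [-0.07  0.  ]
   [397.4 176.9] [ 0.21  0.07 -0.25  0.09]
50 [249.24363636 231.06909091] [240 222  19  19 275] [276.7007874 233.4855643] [267 223  21  22 381]
   [422.4  30.2] [ 0.01 -0.  ]
   [422.   36.5] [-1.92  1.97]
   [421.9  30.2] [ 0.02  0.19 -0.4   0.2 ]
40 [327.50857143 237.67428571] [321 231  15  15 175] [325.88205128 187.06666667] [319 180  15  16 195]
   [ 400.7 -167.8] [-0.75  0.19]
   [ 400.2 -171.5] [-0.  0.]
   [ 400.6 -170.2] [ 0.19  0.22 -0.38  0.22]
30 [177.86290323 156.08064516] [171 151  14  12 124] [169.80547112 245.53951368] [ 132  205   71   75 1316]
   [604.4 200.4] [ 0. -0.]
   [557.3 231. ] [ 0. -0.]
   [582.3 214.9] [ -6.03   8.93  -3.04 -11.18]
```

View pics/rackc.png

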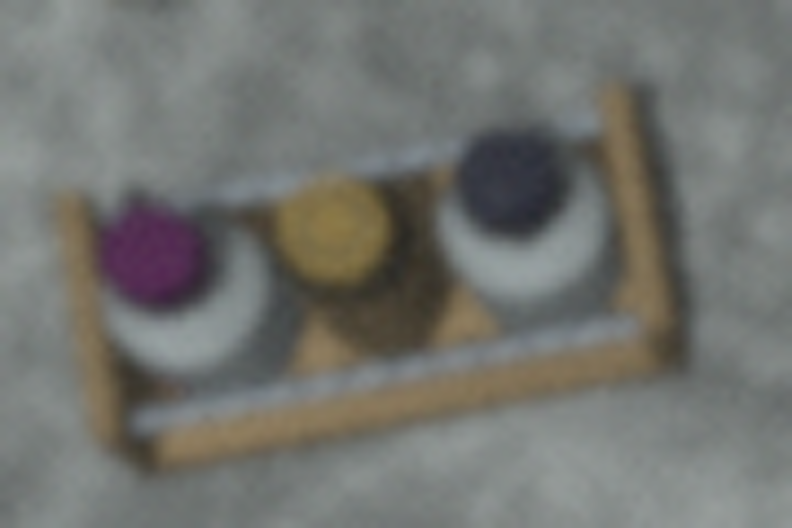

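View pics/scalec.png

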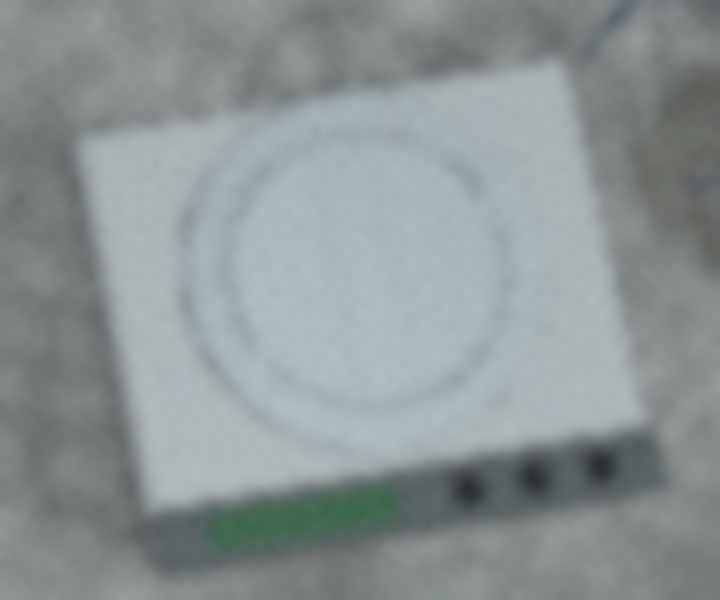

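```bash
cat >> h.py <<'E'
from scipy.spatial.transform import Rotation as Ro
def plan(s,xyz,yaw):
    R=np.array(s["eef_rot"]);c,n=np.cos(yaw),np.sin(yaw)
    G=np.array([[c,n,0],[n,-c,0],[0,0,-1.]])
    print("shift(tool now)",(R.T@(np.array(xyz)-s["position"])).round(1),"rot",Ro.from_matrix(R.T@G).as_rotvec().round(4))
E
python3 - <<'E'
from h import *
from plant import arm
T,S=load("top0"),load("scene0")
g=lambda p,s,u,v:(np.array(p)+.5)/s-.5+[u,v]
r=lambda p,z:atz(T,g(p,8.8,140,130),z)
w=r([[333,230]],96);c=r([[155,256],[510,182]],109)
print("w30",w,"caps",c,"mid",c.mean(0)); d=c[0]-c[1];print("rack y dir yaw-90",np.arctan2(d[1],d[0])-np.pi/2,np.hypot(*d[:2]))
p=atz(T,g([[365,273],[371,269]],8,280,130),36);print("pan",p)
q=atz(T,g([[78,138],[560,62],[640,430],[148,510]],8,280,130),26);print("case",q,q.mean(0))
print("pan in scene",proj(S,p)/.64, "w30 scene",proj(S,w)/.64)
W=load("wrist0");o=-np.array(W["R"]).T@W["t"];s=arm.get_state();print("wcam in tool",np.array(s["eef_rot"]).T@(o-s["position"]),np.array(s["eef_rot"]).T@W["R"].T)
plan(s,[397.4,177,206],-.16)
E
```

```text
w30 [[603.013684   199.82530346  96.        ]] caps [[593.39206775 245.66322472 109.        ]
 [611.66596917 149.11804016 109.        ]] mid [602.52901846 197.39063244 109.        ]
rack y dir yaw-90 0.1870652302328304 98.25939209514807
pan [[ 589.88264534 -169.2455697    36.        ]
 [ 591.16878896 -171.26535716   36.        ]]
case [[ 639.69196407  -79.45262406   26.        ]
 [ 662.79737527 -240.37787886   26.        ]
 [ 538.4094887  -258.15306065   26.        ]
 [ 515.68813535  -97.10389674   26.        ]] [ 589.14674085 -168.77186508   26.        ]
pan in scene [[416.70868768 236.10074311]
 [416.76590545 235.18426253]] w30 scene [[256.55618874 347.68180655]]
wcam in tool [  -1.5434477   -68.44383255 -167.18146816] [[ 9.99998777e-01 -1.55977461e-03  1.12837837e-04]
 [ 1.47333136e-03  9.63852780e-01  2.66431321e-01]
 [-5.24331872e-04 -2.66430829e-01  9.63853899e-01]]
shift(tool now) [-305.8  342.2    0.4] rot [9.000e-04 1.300e-03 1.484e+00]
```

Call:
{"api": "apply_moves", "payload": {"steps": [[[-38.2, 42.8, 0, 0, 0, 0], [-38.2, 42.8, 0, 0, 0, 0], [-38.2, 42.8, 0, 0, 0, 0], [-38.2, 42.8, 0, 0, 0, 0], [-38.2, 42.8, 0, 0, 0, 0], [-38.2, 42.8, 0, 0, 0, 0], [-38.2, 42.8, 0, 0, 0, 0], [-38.2, 42.8, 0, 0, 0, 0]]], "fingers": 0, "grip_force": 40}}

```text
t: 0.82
position: [327.9, 279.8, 206.7]
eef_rot: [[0.244, 0.97, 0.0], [0.97, -0.244, 0.0], [0.0, 0.0, -1.0]]
force: [1.0, 0.2, 0.4]
grip_width: 85.3
```

Call:
{"api": "apply_moves", "payload": {"steps": [[[0, 0, 0, 0, 0, 0.12], [0, 0, 0, 0, 0, 0.12], [0, 0, 0, 0, 0, 0.12], [0, 0, 0, 0, 0, 0.12], [0, 0, 0, 0, 0, 0.12], [0, 0, 0, 0, 0, 0.12], [0, 0, 0, 0, 0, 0.12], [0, 0, 0, 0, 0, 0.12]]]}}

```text
t: 1.48
position: [327.2, 281.5, 206.5]
eef_rot: [[0.937, 0.35, -0.0], [0.35, -0.937, -0.0], [-0.0, 0.0, -1.0]]
force: [0.3, -0.5, 1.0]
grip_width: 85.7
```

Call:
{"api": "apply_moves", "payload": {"steps": [[[0, 0, 0, 0, 0, 0.09], [0, 0, 0, 0, 0, 0.09], [0, 0, 0, 0, 0, 0], [0, 0, 0, 0, 0, 0]]]}}

```text
t: 1.82
position: [327.3, 281.5, 206.5]
eef_rot: [[0.983, 0.185, -0.0], [0.185, -0.983, -0.0], [-0.0, 0.0, -1.0]]
force: [-0.4, -0.2, -0.3]
grip_width: 85.8
```

Call:
{"api": "apply_moves", "payload": {"steps": [[[9.9, 23.1, 11.3, 0, 0, 0], [9.9, 23.1, 11.3, 0, 0, 0], [9.9, 23.1, 11.3, 0, 0, 0], [9.9, 23.1, 11.3, 0, 0, 0], [9.9, 23.1, 11.3, 0, 0, 0], [0, 0, 0, 0, 0, 0], [0, 0, 0, 0, 0, 0]]]}}

```text
t: 2.4
position: [397.1, 176.2, 149.5]
eef_rot: [[0.983, 0.182, -0.002], [0.182, -0.983, -0.0], [-0.002, -0.0, -1.0]]
force: [-0.8, -1.3, 0.4]
grip_width: 85.4
```

```bash
cat >> h.py <<'E'
def look(name,z,d,h,yaw=.187,save=None,guess=None):
    from plant import arm
    c=arm.capture("wrist"); s=arm.get_state()
    if save: pickle.dump(c,open(f"pics/{save}.pkl","wb")); cv2.imwrite(f"pics/{save}.png",cv2.resize(c["frame"][:,:,::-1],(768,576),interpolation=cv2.INTER_CUBIC))
    if d is None: return c,s
    gx,gy=guess if guess is not None else s["position"][:2]
    uv=cen(c,gx,gy,z,d,h); b,st=blob(c,*uv); x,f=find([(c,b)],z,d,h)
    A=cv2.contourArea(cv2.convexHull(proj(c,cyl(*x,z,d,h)).astype(np.float32)))
    print("t",s["t"],"exp",uv.round(),"blob",b.round(1),st,"hull area",A,"->",x.round(1),"tcp",np.round(s["position"],1)); return c,s,x
E
python3 - <<'E'
from h import *
c,s,x=look("w",0,62,30,save="w62a",guess=(397.4,177)); plan(s,[*x,8],.187)
E
```

```text
t 2.45 exp [264. 175.] blob [261.8 176.4] [ 230  144   64   65 3169] hull area 3298.190411701333 -> [395.2 175.4] tcp [397.  176.9 150.1]
shift(tool now) [ -1.9   1.3 142.1] rot [-0.0004  0.001  -0.0029]
```

View pics/w62a.png

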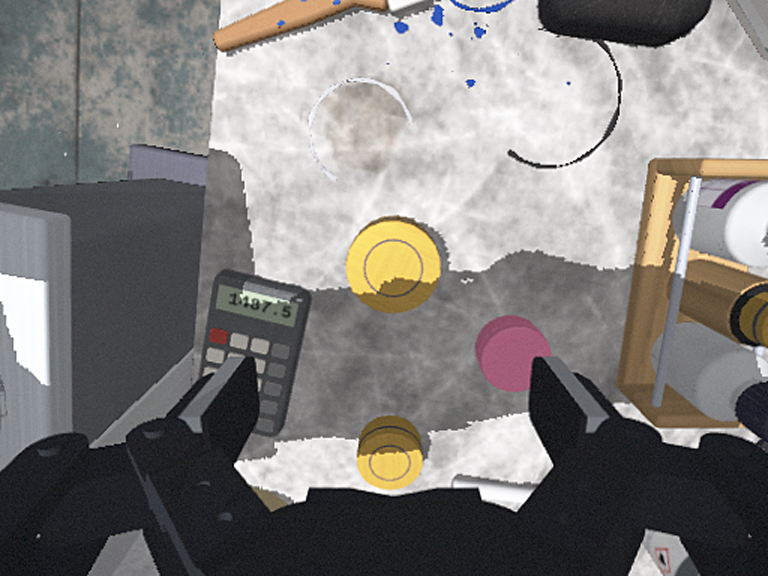

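Call:
{"api": "apply_moves", "payload": {"steps": [[[-0.5, 0.6, 30, 0, 0, 0], [-0.5, 0.6, 30, 0, 0, 0], [0, 0, 30, 0, 0, 0], [0, 0, 25, 0, 0, 0], [0, 0, 10, 0, 0, 0], [0, 0, 0, 0, 0, 0], [0, 0, 0, 0, 0, 0]]], "fingers": 0.1}}

```text
t: 3.03
position: [395.9, 176.6, 25.4]
eef_rot: [[0.983, 0.185, -0.001], [0.185, -0.983, 0.0], [-0.001, -0.0, -1.0]]
force: [-0.9, 0.0, 0.8]
grip_width: 76.8
```

```bash
python3 - <<'E'
from h import *
c,s,x=look("w",0,62,30,save="w62b",guess=(396.2,176)); print(s["grip_width"]);plan(s,[396.2,175.8,8],.187)
E
```

```text
t 3.0833 exp [265. 222.] blob [262.9 222.1] [ 210  167  106  109 8883] hull area 9249.91235705628 -> [394.9 175.4] tcp [396.9 176.7  26.2]
76.7293596867871
shift(tool now) [-0.9  0.7 18.2] rot [-0.0003 -0.0013 -0.0011]
```

View pics/w62b.png

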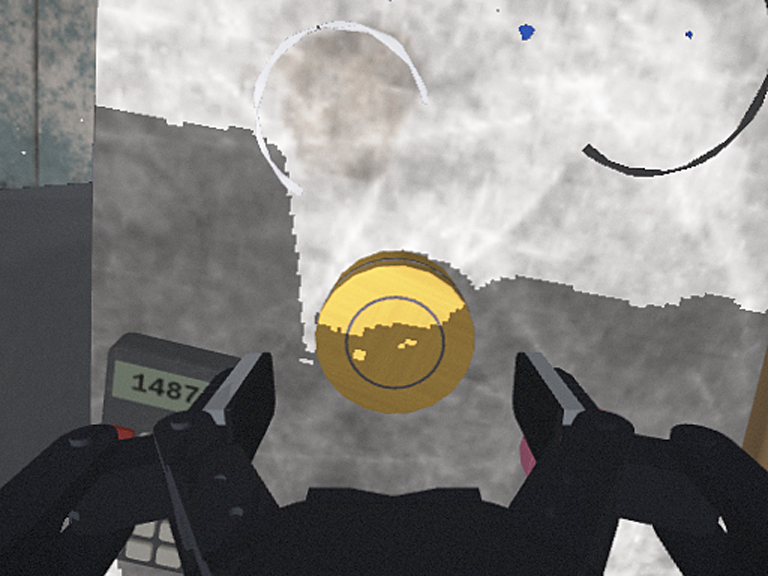

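Call:
{"api": "apply_moves", "payload": {"steps": [[[-0.5, 0.7, 9, 0, 0, 0], [0, 0, 5, 0, 0, 0], [0, 0, 3, 0, 0, 0], [0, 0, 0, 0, 0, 0]]]}}

```text
t: 3.42
position: [395.7, 174.9, 7.8]
eef_rot: [[0.983, 0.183, -0.001], [0.183, -0.983, -0.0], [-0.001, -0.0, -1.0]]
force: [0.3, -0.4, -0.4]
grip_width: 76.8
```

Call:
{"api": "apply_moves", "payload": {"steps": [[[0, 0, 0, 0, 0, 0], [0, 0, 0, 0, 0, 0], [0, 0, 0, 0, 0, 0], [0, 0, 0, 0, 0, 0], [0, 0, 0, 0, 0, 0]]], "fingers": 1, "grip_force": 60}}

```text
t: 3.83
position: [396.3, 175.0, 8.3]
eef_rot: [[0.983, 0.183, 0.0], [0.183, -0.983, 0.0], [0.0, -0.0, -1.0]]
force: [-0.1, -0.5, -0.9]
grip_width: 16.3
```

Call:
{"api": "apply_moves", "payload": {"steps": [[[0, 0, -3, 0, 0, 0], [0, 0, -5, 0, 0, 0], [0, 0, 0, 0, 0, 0], [0, 0, 0, 0, 0, 0]]]}}

```text
t: 4.17
position: [396.6, 175.1, 16.7]
eef_rot: [[0.983, 0.183, 0.001], [0.183, -0.983, 0.0], [0.001, -0.0, -1.0]]
force: [-0.4, -0.4, -0.1]
grip_width: -0.2
```

```bash
python3 - <<'E'
from h import *
look("w",0,None,0,save="w62c")
E
```

```text
(no output)
```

View pics/w62c.png

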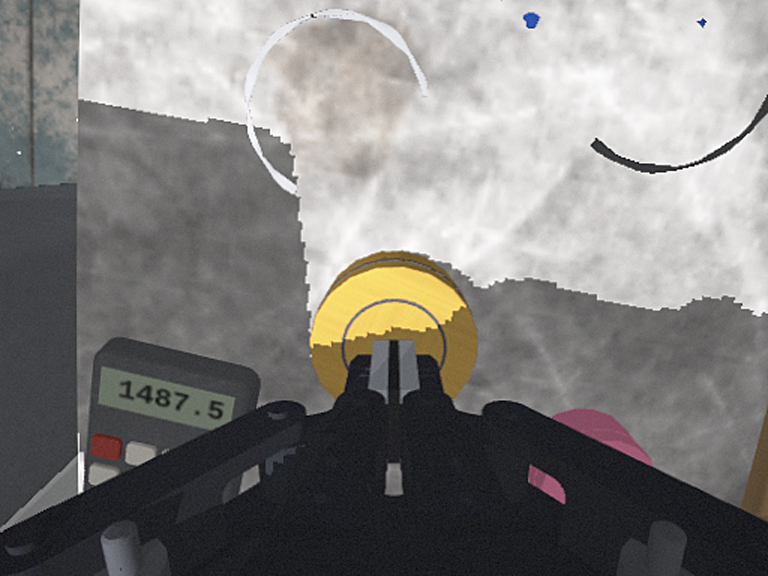

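```bash
python3 - <<'E'
from h import *
from plant import arm
c=load("w62c");s=arm.get_state();R=np.array(s["eef_rot"])
for p in ([0,-11,11],[0,11,11],[0,0,11],[0,-11,0],[0,11,0],[0,-11,-20],[0,-11,-30]): print(p,(proj(c,s["position"]+R@np.array(p,float))*1.5).round())
ims=[]
for n,P,r in(("scene",s["position"],45),("top",s["position"],45)):
    c=arm.capture(n);pickle.dump(c,open(f"pics/{n}1.pkl","wb"));u,v=proj(c,P)[0].round().astype(int);print(n,u,v)
    ims.append(cv2.resize(c["frame"][v-r:v+r,u-r:u+r,::-1],(400,400),interpolation=cv2.INTER_CUBIC))
cv2.imwrite("pics/both1.png",np.hstack(ims))
E
```

```text
[0, -11, 11] [[397. 301.]]
[0, 11, 11] [[397. 351.]]
[0, 0, 11] [[397. 326.]]
[0, -11, 0] [[397. 309.]]
[0, 11, 0] [[397. 362.]]
[0, -11, -20] [[397. 327.]]
[0, -11, -30] [[398. 338.]]
scene 248 284
top 193 243
```

View pics/both1.png

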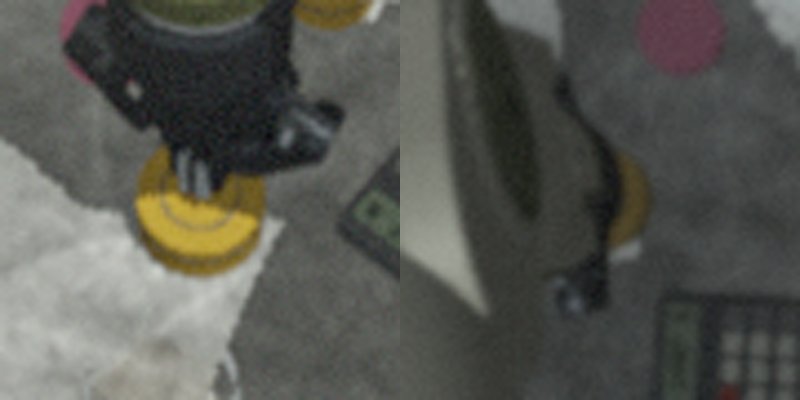

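The fingers shut above the weight, which hasn't moved. The fingertips sit about 30 mm farther back than the stated tool frame says. I'll touch the weight's top (z=30) with the closed fingers to measure the real tip offset.

Call:
{"api": "apply_moves", "payload": {"steps": [[[0, 0, 4, 0, 0, 0], [0, 0, 3, 0, 0, 0], [0, 0, 1.5, 0, 0, 0], [0, 0, 1.5, 0, 0, 0], [0, 0, 0, 0, 0, 0]]]}}

```text
t: 4.73
position: [395.6, 174.9, 5.7]
eef_rot: [[0.983, 0.183, -0.001], [0.183, -0.983, -0.0], [-0.001, -0.0, -1.0]]
force: [-0.3, 0.2, 0.5]
grip_width: -0.1
```

Call:
{"api": "apply_moves", "payload": {"steps": [[[0, 0, 1, 0, 0, 0], [0, 0, 1, 0, 0, 0], [0, 0, 1, 0, 0, 0], [0, 0, 0, 0, 0, 0]]]}}

```text
t: 5.07
position: [396.1, 175.0, 5.3]
eef_rot: [[0.983, 0.183, 0.001], [0.183, -0.983, -0.0], [0.001, 0.0, -1.0]]
force: [-8.2, -1.7, 25.4]
grip_width: 0.2
```

Call:
{"api": "apply_moves", "payload": {"steps": [[[0, 0, -4, 0, 0, 0], [0, 0, -8, 0, 0, 0], [0, 0, 0, 0, 0, 0], [0, 0, 0, 0, 0, 0], [0, 0, 0, 0, 0, 0], [0, 0, 0, 0, 0, 0], [0, 0, 0, 0, 0, 0], [0, 0, 0, 0, 0, 0]]], "fingers": 0.1}}

```text
t: 5.73
position: [395.8, 174.9, 14.9]
eef_rot: [[0.983, 0.183, -0.001], [0.183, -0.983, -0.0], [-0.001, -0.0, -1.0]]
force: [-0.4, 0.4, -0.6]
grip_width: 76.8
```

Call:
{"api": "apply_moves", "payload": {"steps": [[[0, 0, 12, 0, 0, 0], [0, 0, 12, 0, 0, 0], [0, 0, 10, 0, 0, 0], [0, 0, 5, 0, 0, 0], [0, 0, 3, 0, 0, 0], [0, 0, 0, 0, 0, 0], [0, 0, 0, 0, 0, 0]]]}}

```text
t: 6.32
position: [396.2, 175.0, -26.7]
eef_rot: [[0.983, 0.183, 0.0], [0.183, -0.983, 0.0], [0.0, -0.0, -1.0]]
force: [0.3, -0.3, -0.3]
grip_width: 76.6
```

```bash
python3 - <<'E'
from h import *
look("w",0,62,30,save="w62d",guess=(396.2,176))
E
```

```text
t 6.3667 exp [266. 261.] blob [263.1 260.2] [  189   185   149   146 16935] hull area 18036.108947743196 -> [394.7 176.2] tcp [396.5 175.1 -26.4]
```

View pics/w62d.png

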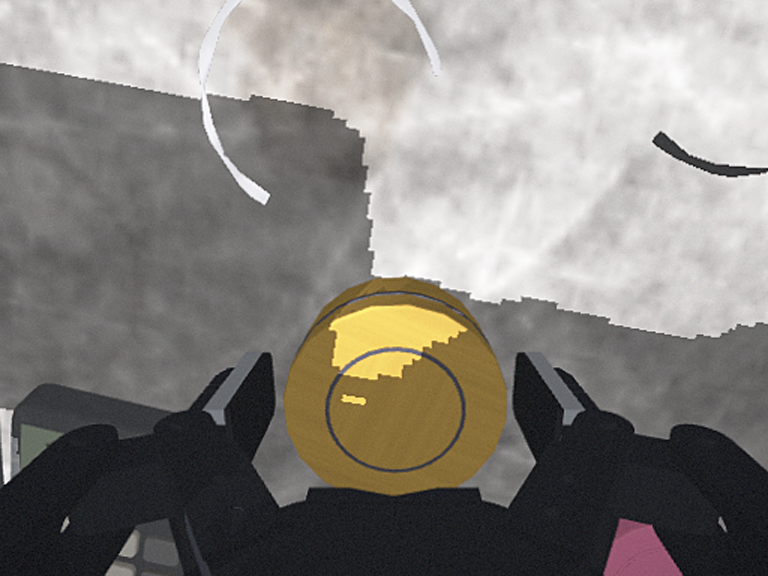

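Call:
{"api": "apply_moves", "payload": {"steps": [[[0, 0, 0, 0, 0, 0], [0, 0, 0, 0, 0, 0], [0, 0, 0, 0, 0, 0], [0, 0, 0, 0, 0, 0], [0, 0, 0, 0, 0, 0], [0, 0, 0, 0, 0, 0]]], "fingers": 1, "grip_force": 60}}

```text
t: 6.87
position: [396.8, 175.2, -25.9]
eef_rot: [[0.983, 0.183, 0.001], [0.183, -0.983, 0.0], [0.002, -0.0, -1.0]]
force: [-0.6, 0.3, 5.8]
grip_width: 60.0
```

Call:
{"api": "apply_moves", "payload": {"steps": [[[0, 0, -3, 0, 0, 0], [0, 0, -8, 0, 0, 0], [0, 0, -20, 0, 0, 0], [0, 0, -30, 0, 0, 0], [0, 0, -30, 0, 0, 0], [0, 0, -9, 0, 0, 0], [0, 0, 0, 0, 0, 0]]]}}

```text
t: 7.45
position: [398.2, 175.5, 75.5]
eef_rot: [[0.983, 0.183, 0.005], [0.183, -0.983, 0.001], [0.005, -0.0, -1.0]]
force: [1.1, 0.3, -7.9]
grip_width: 60.5
```

```bash
python3 - <<'E'
from h import *
c,s=look("w",0,None,0); print(s["grip_width"],s["position"]);plan(s,[590,-110,110],.187)
E
```

```text
60.48614336182686 [396.77494755 175.16526942  73.61713015]
shift(tool now) [137.9 315.7 -36.1] rot [-0.0002 -0.0023 -0.003 ]
```

Call:
{"api": "apply_moves", "payload": {"steps": [[[4, 15, -8, 0, 0, 0], [8.2, 31.3, -8, 0, 0, 0], [8.2, 31.3, -8, 0, 0, 0], [8.2, 31.3, -8, 0, 0, 0], [8.2, 31.3, -8, 0, 0, 0], [8.2, 31.3, -8, 0, 0, 0], [8.2, 31.3, -8, 0, 0, 0], [8.2, 31.3, 0, 0, 0, 0]]]}}

```text
t: 8.17
position: [499.0, -45.3, 127.8]
eef_rot: [[0.983, 0.183, -0.002], [0.183, -0.983, 0.001], [-0.002, -0.001, -1.0]]
force: [1.9, 0.3, -7.1]
grip_width: 60.5
```

Call:
{"api": "apply_moves", "payload": {"steps": [[[8.2, 31.3, 0, 0, 0, 0], [8.2, 31.3, 0, 0, 0, 0], [8.2, 31.3, 0, 0, 0, 0], [8.2, 31.3, 0, 0, 0, 0], [8.2, 31.3, 0, 0, 0, 0], [8.2, 31.3, 0, 0, 0, 0], [4, 15, 0, 0, 0, 0], [0, 0, 0, 0, 0, 0]]]}}

```text
t: 8.83
position: [588.8, -237.2, 124.8]
eef_rot: [[0.984, 0.179, -0.003], [0.179, -0.984, 0.001], [-0.003, -0.001, -1.0]]
force: [0.7, 0.2, -7.7]
grip_width: 60.4
```

```bash
python3 - <<'E'
from h import *
c,s=look("w",0,None,0,save="panw"); print(s["grip_width"],s["position"],s["force"]);print(proj(c,[[590,-170,36]])*1.5)
E
```

```text
60.375690029978585 [ 587.60582923 -234.83784854  124.82306244] [-0.53082714  0.90020884 -7.25204786]
[[420.78928971 161.79786434]]
```

View pics/panw.png

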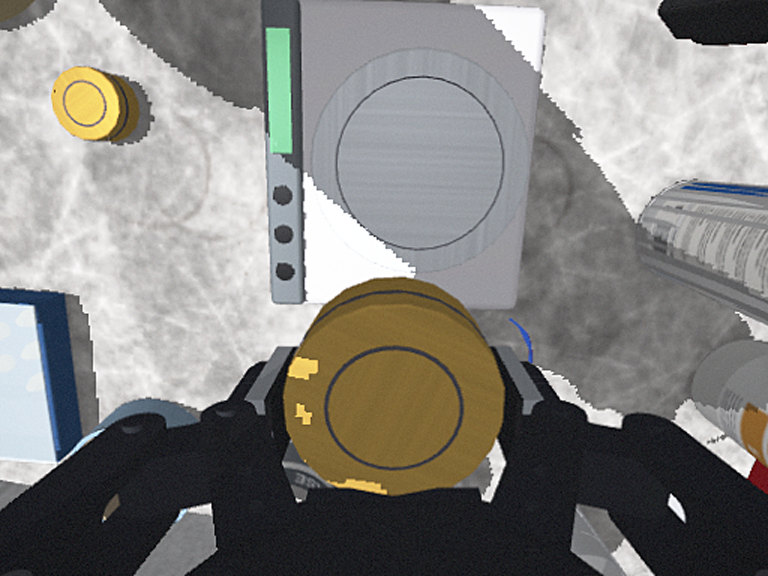

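```bash
cat >> h.py <<'E'
def held(c,uv,dz,s):  # uv in 768-px picture of top ring centre, dz = top height above TCP
    p=atz(c,[(np.array(uv)+.5)/1.5-.5],s["position"][2]+dz)[0]; return p
E
python3 - <<'E'
from h import *
from plant import arm
c=load("panw");s=arm.get_state();R=np.array(s["eef_rot"])
p=held(c,(395,408),56.7,s); pan=atz(c,[(np.array([420,163])+.5)/1.5-.5],36)[0]
q=atz(c,[(np.array([396,405])+.5)/1.5-.5],s["position"][2]+56.7)[0]
print(s["position"],"held",p,q,"pan",pan,"tool shift",R.T@(pan-p))
E
```

```text
[ 587.60582923 -234.83784854  124.82306244] held [ 587.40577311 -235.80220216  181.52306244] [ 587.50929054 -234.85516287  181.52306244] pan [ 589.54140995 -170.59180262   36.        ] tool shift [ 14.46910994 -63.25560672 145.68216065]
```

Call:
{"api": "apply_moves", "payload": {"steps": [[[4.3, -19.5, 0, 0, 0, 0], [5, -22, 0, 0, 0, 0], [5, -22, 10, 0, 0, 0], [0, 0, 25, 0, 0, 0], [0, 0, 25, 0, 0, 0], [0, 0, 25, 0, 0, 0], [0, 0, 15, 0, 0, 0], [0, 0, 5, 0, 0, 0]]]}}

```text
t: 9.55
position: [586.5, -165.4, 18.6]
eef_rot: [[0.983, 0.184, -0.009], [0.184, -0.983, 0.004], [-0.008, -0.006, -1.0]]
force: [-0.7, 0.7, -7.2]
grip_width: 60.6
```

Call:
{"api": "apply_moves", "payload": {"steps": [[[0, 0, 0, 0, 0, 0], [0, 0, 0, 0, 0, 0], [0, 0, 0, 0, 0, 0]]]}}

```text
t: 9.8
position: [591.9, -168.6, 25.2]
eef_rot: [[0.983, 0.183, 0.002], [0.183, -0.983, -0.001], [0.002, 0.001, -1.0]]
force: [1.1, 0.5, -7.5]
grip_width: 60.3
```

```bash
python3 - <<'E'
from h import *
c,s=look("w",0,None,0); plan(s,[590,-170.5,9.3],.187);print(s["position"],s["force"],s["eef_rot"])
E
```

```text
shift(tool now) [-2.5  1.2 16.3] rot [ 0.0013 -0.0022 -0.0029]
[ 592.24321058 -168.87490317   25.56751948] [-0.67669366 -0.09845231 -7.62198961] [[ 9.83102985e-01  1.83037850e-01  2.38048813e-03]
 [ 1.83040368e-01 -9.83105000e-01 -8.85011519e-04]
 [ 2.17827917e-03  1.30578289e-03 -9.99996775e-01]]
```

Call:
{"api": "apply_moves", "payload": {"steps": [[[-2.2, 1.4, 4, 0, 0, 0], [0, 0, 5, 0, 0, 0], [0, 0, 4, 0, 0, 0], [0, 0, 0, 0, 0, 0], [0, 0, 0, 0, 0, 0], [0, 0, 0, 0, 0, 0]]]}}

```text
t: 10.35
position: [589.1, -170.3, 11.1]
eef_rot: [[0.983, 0.183, -0.0], [0.183, -0.983, 0.0], [-0.0, -0.0, -1.0]]
force: [-0.2, -0.4, -7.0]
grip_width: 60.5
```

Call:
{"api": "apply_moves", "payload": {"steps": [[[0, 0, 1, 0, 0, 0], [0, 0, 1, 0, 0, 0], [0, 0, 0, 0, 0, 0]]]}}

```text
t: 10.6
position: [589.4, -170.4, 10.2]
eef_rot: [[0.983, 0.183, 0.001], [0.183, -0.983, -0.0], [0.001, 0.0, -1.0]]
force: [-3.2, 0.7, 2.1]
grip_width: 60.6
```

Call:
{"api": "apply_moves", "payload": {"steps": [[[0, 0, 0, 0, 0, 0], [0, 0, 0, 0, 0, 0], [0, 0, 0, 0, 0, 0], [0, 0, 0, 0, 0, 0]]], "fingers": 0}}

```text
t: 10.93
position: [590.0, -170.6, 9.7]
eef_rot: [[0.983, 0.183, 0.002], [0.183, -0.983, -0.001], [0.001, 0.001, -1.0]]
force: [-0.2, 0.8, 0.0]
grip_width: 85.5
```

Call:
{"api": "apply_moves", "payload": {"steps": [[[0, 0, -10, 0, 0, 0], [0, 0, -30, 0, 0, 0], [0, 0, -30, 0, 0, 0], [0, 0, -30, 0, 0, 0], [0, 0, 0, 0, 0, 0], [0, 0, 0, 0, 0, 0], [0, 0, 0, 0, 0, 0]]]}}

```text
t: 11.52
position: [589.3, -170.3, 109.7]
eef_rot: [[0.983, 0.183, 0.001], [0.183, -0.983, -0.0], [0.001, 0.0, -1.0]]
force: [-0.6, -0.2, -0.9]
grip_width: 85.8
```

```bash
python3 - <<'E'
from h import *
c,s,x=look("w",36,62,30,guess=(590,-170),save="p62"); plan(s,[422,31,110],.187)
E
```

```text
t 11.5667 exp [265. 197.] blob [262.2 196.8] [ 221  154   83   86 5535] hull area 5824.562235291582 -> [ 587.7 -169.9] tcp [ 588.7 -170.1  108.7]
shift(tool now) [-127.1 -228.2   -1.1] rot [-0.0007  0.0008 -0.0031]
```

View pics/p62.png

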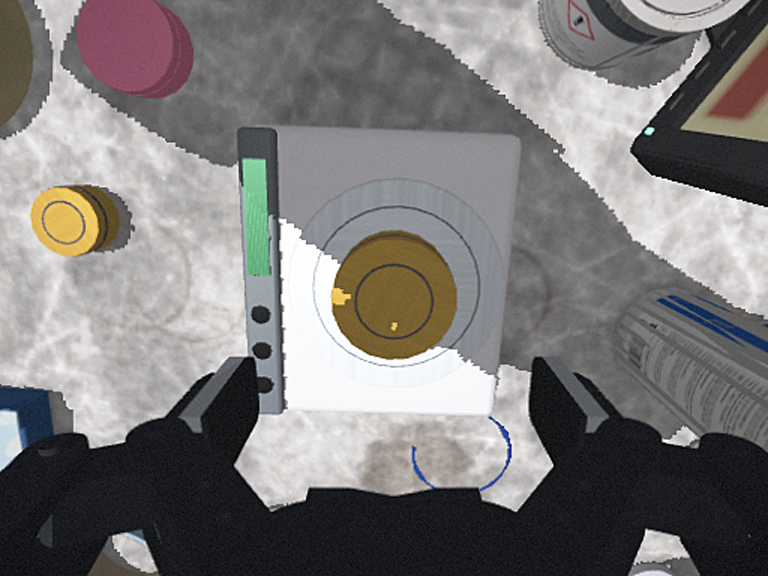

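Call:
{"api": "apply_moves", "payload": {"steps": [[[-15.9, -28.5, 0, 0, 0, 0], [-15.9, -28.5, 0, 0, 0, 0], [-15.9, -28.5, 0, 0, 0, 0], [-15.9, -28.5, 0, 0, 0, 0], [-15.9, -28.5, 0, 0, 0, 0], [-15.9, -28.5, 0, 0, 0, 0], [-15.9, -28.5, 0, 0, 0, 0], [-15.9, -28.5, 0, 0, 0, 0]]], "fingers": 0.12}}

```text
t: 12.23
position: [420.0, 31.7, 107.9]
eef_rot: [[0.983, 0.183, -0.003], [0.183, -0.983, 0.001], [-0.003, -0.001, -1.0]]
force: [0.1, -0.4, 0.4]
grip_width: 75.1
```

Call:
{"api": "apply_moves", "payload": {"steps": [[[0, 0, 20, 0, 0, 0], [0, 0, 20, 0, 0, 0], [0, 0, 20, 0, 0, 0], [0, 0, 0, 0, 0, 0], [0, 0, 0, 0, 0, 0], [0, 0, 0, 0, 0, 0]]]}}

```text
t: 12.73
position: [422.3, 30.5, 49.3]
eef_rot: [[0.983, 0.183, -0.001], [0.183, -0.983, 0.0], [-0.001, -0.0, -1.0]]
force: [0.6, 0.3, -0.3]
grip_width: 75.0
```

```bash
python3 - <<'E'
from h import *
c,s,x=look("w",0,50,26,guess=(422,30.3),save="w50a"); plan(s,[x[0]+1,x[1],-28],.187);print(s["grip_width"])
E
```

```text
t 12.7833 exp [264. 207.] blob [259.8 208.4] [ 223  170   74   77 4440] hull area 4650.492229653755 -> [419.4  28.6] tcp [423.   30.4  49.8]
shift(tool now) [-3.   1.3 77.8] rot [ 0.0001 -0.0005 -0.0033]
75.26961519182542
```

View pics/w50a.png

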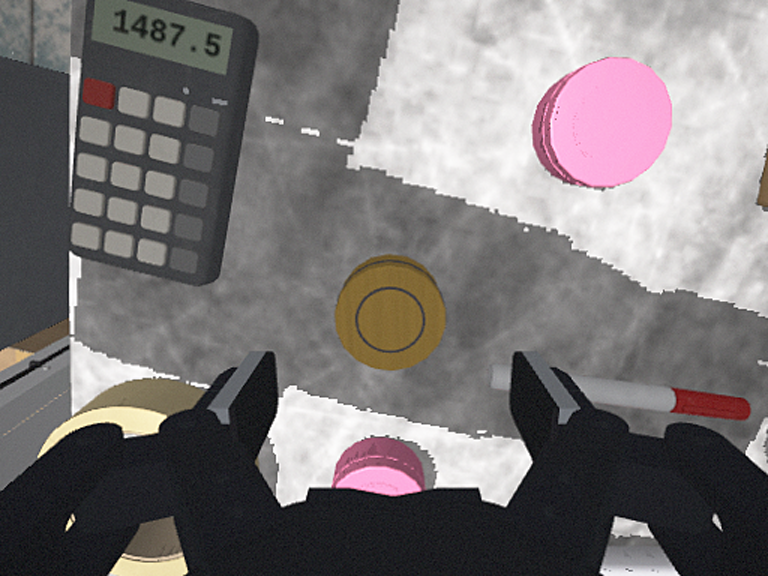

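Call:
{"api": "apply_moves", "payload": {"steps": [[[-1.6, 1, 20, 0, 0, 0], [0, 0, 25, 0, 0, 0], [0, 0, 20, 0, 0, 0], [0, 0, 8, 0, 0, 0], [0, 0, 3, 0, 0, 0], [0, 0, 0, 0, 0, 0], [0, 0, 0, 0, 0, 0]]]}}

```text
t: 13.37
position: [422.2, 29.2, -25.8]
eef_rot: [[0.983, 0.183, 0.002], [0.183, -0.983, -0.0], [0.001, 0.0, -1.0]]
force: [1.2, -0.2, -0.4]
grip_width: 75.1
```

Call:
{"api": "apply_moves", "payload": {"steps": [[[0, 0, 0, 0, 0, 0], [0, 0, 0, 0, 0, 0], [0, 0, 0, 0, 0, 0], [0, 0, 0, 0, 0, 0], [0, 0, 0, 0, 0, 0], [0, 0, 0, 0, 0, 0]]], "fingers": 1, "grip_force": 50}}

```text
t: 13.87
position: [421.9, 29.1, -25.6]
eef_rot: [[0.983, 0.183, 0.002], [0.183, -0.983, -0.0], [0.002, 0.001, -1.0]]
force: [-0.8, 0.1, 7.5]
grip_width: 48.4
```

Call:
{"api": "apply_moves", "payload": {"steps": [[[0, 0, -3, 0, 0, 0], [0, 0, -12, 0, 0, 0], [0, 0, -30, 0, 0, 0], [0, 0, -40, 0, 0, 0], [0, 0, -40, 0, 0, 0], [0, 0, -35, 0, 0, 0], [0, 0, 0, 0, 0, 0], [0, 0, 0, 0, 0, 0]]]}}

```text
t: 14.53
position: [422.7, 29.2, 135.1]
eef_rot: [[0.983, 0.183, 0.005], [0.183, -0.983, -0.0], [0.005, 0.001, -1.0]]
force: [-0.4, -0.4, -4.3]
grip_width: 48.6
```

Call:
{"api": "apply_moves", "payload": {"steps": [[[7, 18, 0, 0, 0, 0], [14.2, 36.2, 0, 0, 0, 0], [14.2, 36.2, 0, 0, 0, 0], [14.2, 36.2, 0, 0, 0, 0], [14.2, 36.2, 0, 0, 0, 0], [14.2, 36.2, 0, 0, 0, 0], [14.2, 36.2, 0, 0, 0, 0], [14.2, 36.2, 0, 0, 0, 0]]]}}

```text
t: 15.2
position: [574.2, -218.9, 129.8]
eef_rot: [[0.983, 0.183, -0.005], [0.183, -0.983, 0.003], [-0.004, -0.004, -1.0]]
force: [0.5, 0.2, -4.3]
grip_width: 48.3
```

Call:
{"api": "apply_moves", "payload": {"steps": [[[7, 18, 0, 0, 0, 0], [0, 0, 0, 0, 0, 0], [0, 0, 0, 0, 0, 0], [0, 0, 0, 0, 0, 0]]]}}

```text
t: 15.53
position: [583.6, -233.2, 130.5]
eef_rot: [[0.983, 0.183, -0.005], [0.183, -0.983, 0.003], [-0.004, -0.004, -1.0]]
force: [-0.9, -0.0, -4.2]
grip_width: 48.1
```

```bash
python3 - <<'E'
from h import *
c,s=look("w",0,None,0,save="h50"); print(s["position"],s["grip_width"])
E
```

```text
[ 583.83923671 -232.86065355  131.22363056] 48.613569250351944
```

View pics/h50.png

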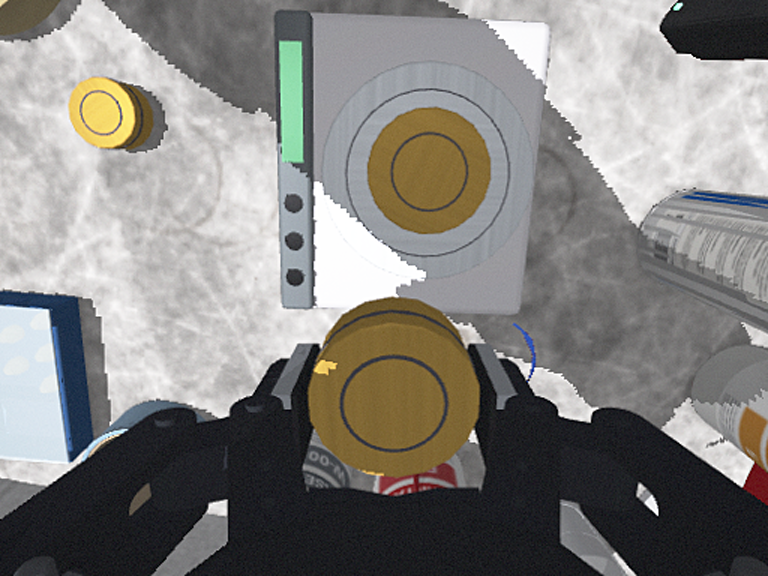

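```bash
cat >> h.py <<'E'
def ring(c,x,y,ztop,d,col=None):
    """refine top centre: Hough circle-ish ellipse fit of the brass blob's convex hull top edge, near (x,y)"""
    uv=proj(c,[[x,y,ztop]])[0]; e=proj(c,[[x+d/2,y,ztop]])[0]; r=np.hypot(*(e-uv))
    g=cv2.resize(cv2.cvtColor(c["frame"],cv2.COLOR_RGB2GRAY),None,fx=3,fy=3,interpolation=cv2.INTER_CUBIC)
    k=int(r*3*1.15);u,v=(uv*3).astype(int);u0,v0=max(u-k,0),max(v-k,0);w=g[v0:v+k,u0:u+k]
    h=cv2.HoughCircles(w,cv2.HOUGH_GRADIENT,1,10,param1=60,param2=15,minRadius=int(r*3*.5),maxRadius=int(r*3*.75))
    return None if h is None else [( (q[0]+u0)/3,(q[1]+v0)/3,q[2]/3/r,atz(c,[((q[0]+u0)/3,(q[1]+v0)/3)],ztop)[0][:2].round(1)) for q in h[0][:2]]
E
python3 - <<'E'
from h import *
from plant import arm
c=load("h50");s=arm.get_state();R=np.array(s["eef_rot"])
p=held(c,(394,403),51.8,s); t=atz(c,[(np.array([429.5,171])+.5)/1.5-.5],66)[0]
pan=atz(c,[(np.array([428,169.5])+.5)/1.5-.5],36)[0]
print("held",p,"62",t,"pan",pan,"tool shift",R.T@(t-p),"zTCP",s["position"])
print(ring(c,590,-170,66,62)); print(ring(c,*p[:2],p[2],50))
for n,zt,d,x in (("p62",66,62,(590,-170)),("w50a",26,50,(422,30)),("w62d",30,62,(396,176))): print(n,ring(load(n),*x,zt,d))
E
```

```text
held [ 582.18521227 -232.86527256  183.02363056] 62 [ 588.07052617 -169.49625876   66.        ] pan [ 589.35092854 -168.94897986   36.        ] tool shift [ 17.79280892 -60.84795967 117.1569063 ] zTCP [ 583.83923671 -232.86065355  131.22363056]
[(np.float64(286.5), np.float64(113.83333333333333), np.float64(0.6198054071204101), array([ 588.3, -169.5])), (np.float64(285.8333333333333), np.float64(117.16666666666667), np.float64(0.5779484574687096), array([ 588.3, -171.9]))]
[(np.float64(262.5), np.float64(262.8333333333333), np.float64(0.6220448638221684), array([ 581.7, -230.3])), (np.float64(257.1666666666667), np.float64(268.8333333333333), np.float64(0.5252063824718247), array([ 580. , -233.4]))]
p62 [(np.float64(263.1666666666667), np.float64(200.83333333333334), np.float64(0.5953146760428633), array([ 588.4, -169.8])), (np.float64(262.8333333333333), np.float64(208.83333333333334), np.float64(0.7356670378709436), array([ 589.3, -175.9]))]
w50a [(np.float64(260.1666666666667), np.float64(212.16666666666666), np.float64(0.579978798060233), array([419.6,  29.2])), (np.float64(260.5), np.float64(215.5), np.float64(0.6075968239254907), array([420.2,  26.9]))]
w62d [(np.float64(263.5), np.float64(266.5), np.float64(0.6261196943414143), array([394.4, 178.8])), (np.float64(257.5), np.float64(273.1666666666667), np.float64(0.5401904995122322), array([392.5, 175.4]))]
```

Call:
{"api": "apply_moves", "payload": {"steps": [[[6.1, -20.3, 0, 0, 0, 0], [6, -20, 0, 0, 0, 0], [6, -20, 10, 0, 0, 0], [0, 0, 25, 0, 0, 0], [0, 0, 25, 0, 0, 0], [0, 0, 15, 0, 0, 0], [0, 0, 5, 0, 0, 0], [0, 0, 0, 0, 0, 0]]]}}

```text
t: 16.25
position: [590.2, -170.0, 51.5]
eef_rot: [[0.983, 0.184, -0.004], [0.184, -0.983, 0.002], [-0.003, -0.002, -1.0]]
force: [-0.2, 0.7, -5.8]
grip_width: 48.6
```

Call:
{"api": "apply_moves", "payload": {"steps": [[[0, 0, 0, 0, 0, 0], [0, 0, 0, 0, 0, 0], [0, 0, 0, 0, 0, 0], [0, 0, 0, 0, 0, 0]]]}}

```text
t: 16.58
position: [593.1, -172.3, 54.5]
eef_rot: [[0.983, 0.183, 0.002], [0.183, -0.983, -0.001], [0.002, 0.001, -1.0]]
force: [0.6, -0.0, -3.6]
grip_width: 48.6
```

```bash
python3 - <<'E'
from plant import arm
s=arm.get_state();print(s["position"],s["force"])
for i in range(2):
    arm.capture("wrist");s=arm.get_state();print(s["position"],s["force"])
E
```

```text
[ 593.11956123 -172.30449957   54.53262646] [ 0.61216561 -0.04884578 -3.64648028]
[ 592.93050557 -172.25407076   54.25294809] [-1.17007985 -0.32605389 -4.06321095]
[ 592.731976   -172.18805389   53.97752662] [-0.67417736  0.36124384 -4.00455171]
```

Call:
{"api": "apply_moves", "payload": {"steps": [[[-2.3, -2.2, 3, 0, 0, 0], [0, 0, 3, 0, 0, 0], [0, 0, 0, 0, 0, 0], [0, 0, 0, 0, 0, 0], [0, 0, 0, 0, 0, 0], [0, 0, 0, 0, 0, 0], [0, 0, 0, 0, 0, 0], [0, 0, 0, 0, 0, 0]]]}}

```text
t: 17.35
position: [589.7, -170.2, 47.2]
eef_rot: [[0.983, 0.183, 0.0], [0.183, -0.983, 0.0], [0.0, -0.0, -1.0]]
force: [0.2, 0.2, -3.6]
grip_width: 48.5
```

```bash
python3 - <<'E'
from h import *
c,s=look("",0,None,0,save="h50b");P=s["position"];print(P,s["force"])
print("62",ring(c,588.3,-169.6,66,62));print("50",ring(c,P[0]-1.6,P[1],P[2]+51.8,50))
v=cv2.resize(c["frame"][150:384,150:380,::-1],None,fx=2.5,fy=2.5);cv2.imwrite("pics/h50bc.png",v)
E
```

```text
[ 589.71301563 -170.16605688   47.24531276] [ 0.43190514  0.85931881 -3.53674762]
62 [(np.float64(262.5), np.float64(275.5), np.float64(0.6285605823033534), array([ 592.4, -192.9])), (np.float64(262.1666666666667), np.float64(262.1666666666667), np.float64(0.6780626444291946), array([ 590.8, -184.9]))]
50 [(np.float64(262.5), np.float64(274.5), np.float64(0.6125333626624422), array([ 588.7, -172.9])), (np.float64(262.1666666666667), np.float64(262.1666666666667), np.float64(0.6762552176014711), array([ 587.5, -167.2]))]
```

Call:
{"api": "apply_moves", "payload": {"steps": [[[0, 0, 3, 0, 0, 0], [0, 0, 2, 0, 0, 0], [0, 0, 1, 0, 0, 0], [0, 0, 0, 0, 0, 0], [0, 0, 0, 0, 0, 0]]]}}

```text
t: 17.82
position: [589.5, -170.1, 41.0]
eef_rot: [[0.983, 0.183, -0.0], [0.183, -0.983, 0.0], [-0.0, -0.0, -1.0]]
force: [1.1, -0.4, -4.0]
grip_width: 48.7
```

Call:
{"api": "apply_moves", "payload": {"steps": [[[0, 0, 1, 0, 0, 0], [0, 0, 0, 0, 0, 0], [0, 0, 0, 0, 0, 0]]]}}

```text
t: 18.07
position: [589.7, -170.2, 40.6]
eef_rot: [[0.983, 0.183, 0.0], [0.183, -0.983, -0.0], [0.0, 0.0, -1.0]]
force: [-0.7, -0.3, -0.0]
grip_width: 48.9
```

Call:
{"api": "apply_moves", "payload": {"steps": [[[0, 0, 0.4, 0, 0, 0], [0, 0, 0, 0, 0, 0]]]}}

```text
t: 18.23
position: [589.7, -170.2, 40.5]
eef_rot: [[0.983, 0.183, 0.001], [0.183, -0.983, -0.0], [0.001, 0.0, -1.0]]
force: [-2.7, 1.3, 3.3]
grip_width: 48.3
```

Call:
{"api": "apply_moves", "payload": {"steps": [[[0, 0, 0, 0, 0, 0], [0, 0, 0, 0, 0, 0], [0, 0, 0, 0, 0, 0], [0, 0, 0, 0, 0, 0]]], "fingers": 0}}

```text
t: 18.57
position: [589.9, -170.2, 39.8]
eef_rot: [[0.983, 0.183, 0.001], [0.183, -0.983, -0.0], [0.0, 0.0, -1.0]]
force: [-0.8, 0.5, -0.8]
grip_width: 85.4
```

Call:
{"api": "apply_moves", "payload": {"steps": [[[0, 0, -8, 0, 0, 0], [0, 0, -25, 0, 0, 0], [0, 0, -30, 0, 0, 0], [0, 0, -20, 0, 0, 0], [0, 0, 0, 0, 0, 0], [0, 0, 0, 0, 0, 0], [0, 0, 0, 0, 0, 0], [0, 0, 0, 0, 0, 0]]]}}

```text
t: 19.23
position: [588.7, -169.8, 121.5]
eef_rot: [[0.983, 0.183, -0.002], [0.183, -0.983, 0.001], [-0.002, -0.001, -1.0]]
force: [-0.0, -0.1, -0.5]
grip_width: 85.1
```

```bash
python3 - <<'E'
from h import *
c,s=look("",0,None,0,save="p50");print(s["position"])
print(ring(c,588,-169.6,92,50)); print(ring(c,588,-169.6,66,62))
plan(s,[400.6,-170,50],.187)
E
```

```text
[ 588.64981396 -169.7135474   121.36358321]
[(np.float64(263.1666666666667), np.float64(209.16666666666666), np.float64(0.5907403379257684), array([ 587.9, -170.8])), (np.float64(263.8333333333333), np.float64(212.5), np.float64(0.6282912776287949), array([ 588.8, -173. ]))]
[(np.float64(264.5), np.float64(209.16666666666666), np.float64(0.532502817140864), array([ 590.6, -179.2])), (np.float64(265.1666666666667), np.float64(199.5), np.float64(0.7312596912438639), array([ 589.7, -171.5]))]
shift(tool now) [-184.8  -34.    71.8] rot [-0.0015  0.0021 -0.003 ]
```

View pics/p50.png

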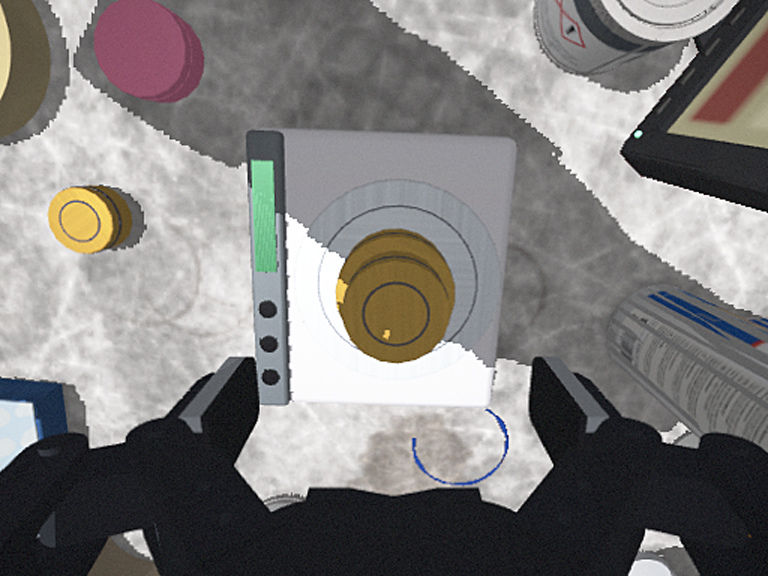

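Call:
{"api": "apply_moves", "payload": {"steps": [[[-30.8, -5.7, 0, 0, 0, 0], [-30.8, -5.7, 0, 0, 0, 0], [-30.8, -5.7, 0, 0, 0, 0], [-30.8, -5.7, 10, 0, 0, 0], [-30.8, -5.7, 30, 0, 0, 0], [-30.8, -5.7, 30, 0, 0, 0], [0, 0, 0, 0, 0, 0], [0, 0, 0, 0, 0, 0]]], "fingers": 0.2}}

```text
t: 19.95
position: [398.1, -167.1, 51.5]
eef_rot: [[0.983, 0.181, -0.009], [0.182, -0.983, 0.006], [-0.007, -0.007, -1.0]]
force: [1.9, -0.3, 0.4]
grip_width: 68.1
```

Call:
{"api": "apply_moves", "payload": {"steps": [[[0, 0, 0, 0, 0, 0], [0, 0, 0, 0, 0, 0], [0, 0, 0, 0, 0, 0]]]}}

```text
t: 20.2
position: [406.4, -171.5, 56.3]
eef_rot: [[0.983, 0.183, 0.003], [0.183, -0.983, -0.002], [0.003, 0.002, -1.0]]
force: [0.8, -0.3, 1.3]
grip_width: 68.0
```

```bash
python3 - <<'E'
from h import *
c,s,x=look("",0,40,22,save="w40a",guess=(400,-170));P=s["position"]
print(ring(c,*x,22,40)); plan(s,[x[0]+1.8,x[1]-.3,-25],.187);print(s["grip_width"])
E
```

```text
t 20.25 exp [256. 199.] blob [253.2 200.1] [ 226  171   56   59 2596] hull area 2765.7966968923574 -> [ 398.4 -171.5] tcp [ 406.2 -171.4   56.2]
[(np.float64(252.16666666666666), np.float64(203.83333333333334), np.float64(0.5834690668880053), array([ 397.9, -171.7])), (np.float64(255.5), np.float64(204.16666666666666), np.float64(0.5462016478847224), array([ 400.2, -171.6]))]
shift(tool now) [-6.2 -0.9 81.2] rot [ 0.0021 -0.0023 -0.0024]
68.15022210103695
```

Call:
{"api": "apply_moves", "payload": {"steps": [[[-5.3, -1, 15, 0, 0, 0], [0, 0, 25, 0, 0, 0], [0, 0, 20, 0, 0, 0], [0, 0, 12, 0, 0, 0], [0, 0, 0, 0, 0, 0], [0, 0, 0, 0, 0, 0], [0, 0, 0, 0, 0, 0], [0, 0, 0, 0, 0, 0]]]}}

```text
t: 20.92
position: [400.1, -171.0, -15.7]
eef_rot: [[0.983, 0.183, 0.002], [0.183, -0.983, -0.001], [0.002, 0.002, -1.0]]
force: [0.9, 0.2, 0.1]
grip_width: 68.5
```

```bash
python3 - <<'E'
from h import *
c,s,x=look("",0,40,22,save="w40b",guess=(400,-170));print(s["position"],s["grip_width"])
E
```

```text
t 20.9667 exp [266. 244.] blob [261.9 246.3] [ 221  202   83   88 5770] hull area 6126.855431943433 -> [ 398.3 -171.5] tcp [ 399.9 -171.   -15.8]
[ 399.91354654 -170.98218995  -15.77738234] 68.48224436458078
```

Call:
{"api": "apply_moves", "payload": {"steps": [[[0, 0.3, 5, 0, 0, 0], [0, 0, 3, 0, 0, 0], [0, 0, 2, 0, 0, 0], [0, 0, 0, 0, 0, 0], [0, 0, 0, 0, 0, 0]]]}}

```text
t: 21.38
position: [398.5, -170.4, -27.1]
eef_rot: [[0.983, 0.183, -0.001], [0.183, -0.983, 0.0], [-0.0, -0.001, -1.0]]
force: [0.8, 0.5, 0.5]
grip_width: 68.3
```

Call:
{"api": "apply_moves", "payload": {"steps": [[[0, 0, 0, 0, 0, 0], [0, 0, 0, 0, 0, 0], [0, 0, 0, 0, 0, 0], [0, 0, 0, 0, 0, 0], [0, 0, 0, 0, 0, 0], [0, 0, 0, 0, 0, 0]]], "fingers": 1, "grip_force": 40}}

```text
t: 21.88
position: [399.7, -171.1, -25.9]
eef_rot: [[0.983, 0.183, 0.002], [0.183, -0.983, -0.001], [0.002, 0.001, -1.0]]
force: [-0.1, 2.1, 8.8]
grip_width: 38.6
```

Call:
{"api": "apply_moves", "payload": {"steps": [[[0, 0, -3, 0, 0, 0], [0, 0, -12, 0, 0, 0], [0, 0, -30, 0, 0, 0], [0, 0, -40, 0, 0, 0], [0, 0, -40, 0, 0, 0], [0, 0, -35, 0, 0, 0], [0, 0, 0, 0, 0, 0], [0, 0, 0, 0, 0, 0]]]}}

```text
t: 22.55
position: [400.1, -171.5, 134.9]
eef_rot: [[0.983, 0.183, 0.004], [0.183, -0.983, -0.002], [0.003, 0.003, -1.0]]
force: [-0.5, -0.5, -2.1]
grip_width: 38.8
```

Call:
{"api": "apply_moves", "payload": {"steps": [[[15, 2.7, 0, 0, 0, 0], [31, 5.5, 0, 0, 0, 0], [31, 5.5, 0, 0, 0, 0], [31, 5.5, 0, 0, 0, 0], [31, 5.5, 0, 0, 0, 0], [31, 5.5, 0, 0, 0, 0], [15, 2.7, 0, 0, 0, 0], [0, 0, 0, 0, 0, 0]]]}}

```text
t: 23.22
position: [588.4, -168.5, 129.4]
eef_rot: [[0.983, 0.184, -0.003], [0.184, -0.983, 0.002], [-0.002, -0.002, -1.0]]
force: [0.5, 0.6, -2.7]
grip_width: 38.7
```

Call:
{"api": "apply_moves", "payload": {"steps": [[[0, 0, 10, 0, 0, 0], [0, 0, 20, 0, 0, 0], [0, 0, 15, 0, 0, 0], [0, 0, 0, 0, 0, 0], [0, 0, 0, 0, 0, 0], [0, 0, 0, 0, 0, 0], [0, 0, 0, 0, 0, 0], [0, 0, 0, 0, 0, 0]]]}}

```text
t: 23.88
position: [587.2, -169.5, 89.3]
eef_rot: [[0.983, 0.183, 0.002], [0.183, -0.983, -0.001], [0.002, 0.001, -1.0]]
force: [0.2, 0.2, -2.2]
grip_width: 38.8
```

```bash
python3 - <<'E'
from h import *
c,s=look("",0,None,0,save="h40");P=s["position"];print(P)
print(ring(c,P[0]-1.6,P[1],P[2]+47.9,40))
x,f=find([(c,blob(c,*cen(c,P[0],P[1],P[2]+25.9,40,22))[0])],P[2]+25.9,40,22);print(x)
plan(s,[589.7,-170,74],.187)
E
```

```text
[ 587.21163567 -169.43780508   89.25494885]
[(np.float64(262.5), np.float64(269.8333333333333), np.float64(0.5991206367107693), array([ 586.1, -172.2])), (np.float64(259.5), np.float64(265.5), np.float64(0.5519573920314521), array([ 584.4, -170.4]))]
[ 583.86104435 -157.62316911]
shift(tool now) [ 2.3  1.  15.3] rot [ 0.001  -0.0016 -0.0032]
```

Call:
{"api": "apply_moves", "payload": {"steps": [[[2.3, 0.9, 5, 0, 0, 0], [0, 0, 7, 0, 0, 0], [0, 0, 4, 0, 0, 0], [0, 0, 0, 0, 0, 0], [0, 0, 0, 0, 0, 0], [0, 0, 0, 0, 0, 0], [0, 0, 0, 0, 0, 0], [0, 0, 0, 0, 0, 0]]]}}

```text
t: 24.6
position: [589.3, -169.6, 72.4]
eef_rot: [[0.983, 0.183, 0.0], [0.183, -0.983, -0.0], [0.0, 0.0, -1.0]]
force: [0.3, -0.4, -1.8]
grip_width: 39.2
```

Call:
{"api": "apply_moves", "payload": {"steps": [[[0, 0, 3, 0, 0, 0], [0, 0, 2, 0, 0, 0], [0, 0, 0, 0, 0, 0], [0, 0, 0, 0, 0, 0], [0, 0, 0, 0, 0, 0], [0, 0, 0, 0, 0, 0]]]}}

```text
t: 25.1
position: [589.2, -169.6, 67.2]
eef_rot: [[0.983, 0.183, 0.0], [0.183, -0.983, 0.0], [0.0, 0.0, -1.0]]
force: [-0.7, -0.3, -2.9]
grip_width: 38.8
```

Call:
{"api": "apply_moves", "payload": {"steps": [[[0.4, 0.3, 0.6, 0, 0, 0], [0, 0, 0.7, 0, 0, 0], [0, 0, 0, 0, 0, 0], [0, 0, 0, 0, 0, 0]]]}}

```text
t: 25.43
position: [589.8, -169.9, 66.2]
eef_rot: [[0.983, 0.183, 0.001], [0.183, -0.983, -0.0], [0.001, 0.0, -1.0]]
force: [0.3, 0.4, -0.7]
grip_width: 38.9
```

Call:
{"api": "apply_moves", "payload": {"steps": [[[0, 0, 0.4, 0, 0, 0], [0, 0, 0, 0, 0, 0], [0, 0, 0, 0, 0, 0]]]}}

```text
t: 25.68
position: [589.9, -169.9, 66.2]
eef_rot: [[0.983, 0.183, 0.001], [0.183, -0.983, -0.0], [0.001, 0.001, -1.0]]
force: [-1.4, 0.0, 5.3]
grip_width: 38.6
```

Call:
{"api": "apply_moves", "payload": {"steps": [[[0, 0, 0, 0, 0, 0], [0, 0, 0, 0, 0, 0], [0, 0, 0, 0, 0, 0], [0, 0, 0, 0, 0, 0]]], "fingers": 0}}

```text
t: 26.02
position: [589.5, -169.7, 65.1]
eef_rot: [[0.983, 0.183, -0.0], [0.183, -0.983, 0.0], [-0.0, -0.0, -1.0]]
force: [0.5, -0.3, 0.4]
grip_width: 84.3
```

Call:
{"api": "apply_moves", "payload": {"steps": [[[0, 0, -8, 0, 0, 0], [0, 0, -25, 0, 0, 0], [0, 0, -40, 0, 0, 0], [0, 0, -20, 0, 0, 0], [0, 0, 0, 0, 0, 0], [0, 0, 0, 0, 0, 0], [0, 0, 0, 0, 0, 0], [0, 0, 0, 0, 0, 0]]]}}

```text
t: 26.68
position: [588.6, -169.4, 157.1]
eef_rot: [[0.983, 0.183, -0.002], [0.183, -0.983, 0.001], [-0.002, -0.001, -1.0]]
force: [-0.4, -0.5, -0.4]
grip_width: 85.3
```

```bash
python3 - <<'E'
from h import *
c,s=look("",0,None,0,save="p40");print(s["position"])
print(ring(c,588.2,-169.8,114,40)); print(ring(c,588.2,-169.8,92,50))
plan(s,[603,199.5,s["position"][2]],.187)
E
```

```text
[ 588.6033808  -169.36083464  156.9107184 ]
[(np.float64(263.8333333333333), np.float64(203.16666666666666), np.float64(0.622441743853747), array([ 588.4, -170.3])), (np.float64(262.1666666666667), np.float64(207.83333333333334), np.float64(0.6941683744267322), array([ 587.8, -174. ]))]
[(np.float64(263.8333333333333), np.float64(203.16666666666666), np.float64(0.5460533436548273), array([ 589.8, -177.2])), (np.float64(263.8333333333333), np.float64(196.83333333333334), np.float64(0.7401582004864565), array([ 588.8, -172. ]))]
shift(tool now) [  81.6 -360.     0.4] rot [-0.0017  0.0023 -0.003 ]
```

```bash
python3 - <<'E'
from h import *
T,S,W=load("top0"),load("scene0"),load("p50")
obs=[(T,np.array([452,190])*.64),(S,np.array([338,236])*.64),(W,np.array([623,150])/1.5)]
for o in (obs,obs[:2],[obs[0],obs[2]]):
    r=least_squares(lambda p:np.concatenate([proj(c,p)[0]-u for c,u in o]),[650,0,100]);print(r.x.round(),r.fun.round(1))
obs=[(T,np.array([264,120])*.64),(S,np.array([140,304])*.64)]
r=least_squares(lambda p:np.concatenate([proj(c,p)[0]-u for c,u in obs]),[650,200,100]);print(r.x.round(),r.fun.round(1))
E
```

```text
[692. -78.  44.] [-0.7  3.8  0.8  0.9  1.3  0.6]
[702. -82.  41.] [ 0.4  0.7 -0.9 -0.2]
[697. -77.  33.] [-1.7  3.4  0.9  0.8]
[831. 235.  60.] [-0.6 -0.8  0.9  0.3]
```

Call:
{"api": "apply_moves", "payload": {"steps": [[[-6.9, -29.1, 0, 0, 0, 0], [-6.9, -29.1, 0, 0, 0, 0], [-6.9, -29.1, 0, 0, 0, 0], [-6.9, -29.1, 0, 0, 0, 0]]], "fingers": 0.4}}

```text
t: 27.07
position: [539.6, -59.3, 156.9]
eef_rot: [[0.983, 0.182, -0.003], [0.182, -0.983, 0.001], [-0.002, -0.001, -1.0]]
force: [1.0, -0.3, 0.4]
grip_width: 50.7
```

Call:
{"api": "apply_moves", "payload": {"steps": [[[13.7, -30.5, 0, 0, 0, 0], [13.7, -30.5, 0, 0, 0, 0], [13.7, -30.5, 0, 0, 0, 0], [13.7, -30.5, 0, 0, 0, 0], [13.7, -30.5, 0, 0, 0, 0], [13.7, -30.5, 0, 0, 0, 0], [13.7, -30.5, 0, 0, 0, 0], [13.7, -30.5, 0, 0, 0, 0]]]}}

```text
t: 27.73
position: [603.6, 201.1, 157.1]
eef_rot: [[0.983, 0.183, -0.002], [0.183, -0.983, -0.0], [-0.002, 0.0, -1.0]]
force: [1.2, 0.1, -0.3]
grip_width: 51.1
```

Call:
{"api": "apply_moves", "payload": {"steps": [[[0, 0, 0, 0, 0, 0], [0, 0, 0, 0, 0, 0], [0, 0, 0, 0, 0, 0], [0, 0, 0, 0, 0, 0], [0, 0, 0, 0, 0, 0], [0, 0, 0, 0, 0, 0]]]}}

```text
t: 28.23
position: [604.2, 198.3, 158.6]
eef_rot: [[0.983, 0.181, -0.0], [0.181, -0.983, -0.0], [-0.0, -0.0, -1.0]]
force: [0.7, -0.1, -0.5]
grip_width: 51.5
```

```bash
python3 - <<'E'
from h import *
c,s,x=look("",78,30,18,save="w30a",guess=(602,199));print(s["grip_width"],s["force"])
cv2.imwrite("pics/w30a.png",cv2.resize(c["frame"][:,:,::-1],(768,576),interpolation=cv2.INTER_CUBIC))
print(ring(c,601.5,199,96,30)); print((proj(c,[[602,199,96]])*1.5).round())
E
```

```text
t 28.2833 exp [262. 191.] blob [262.6 166.3] [ 219   85   89  182 5749] hull area 1264.929970760364 -> [599.1 219. ] tcp [604.3 198.4 158.6]
51.368195058644545 [-0.36245732 -1.12543629 -0.05532257]
[(np.float64(262.5), np.float64(194.16666666666666), np.float64(0.5624951686164935), array([602.9, 198.3])), (np.float64(260.5), np.float64(184.16666666666666), np.float64(0.6080555324497524), array([599.9, 206. ]))]
[[392. 290.]]
```

View pics/w30a.png

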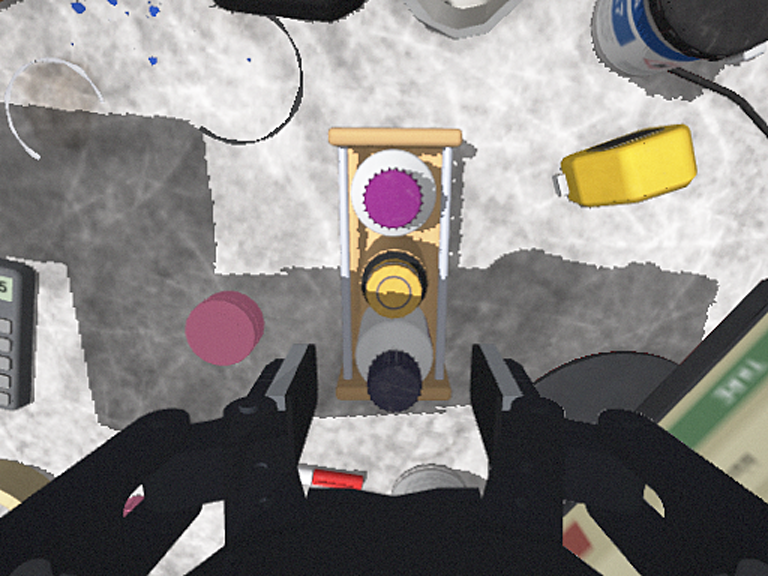

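Call:
{"api": "apply_moves", "payload": {"steps": [[[0, 0, 15, 0, 0, 0], [0, 0, 20, 0, 0, 0], [0, 0, 20, 0, 0, 0], [0, 0, 15, 0, 0, 0], [0, 0, 5, 0, 0, 0], [0, 0, 0, 0, 0, 0], [0, 0, 0, 0, 0, 0], [0, 0, 0, 0, 0, 0]]]}}

```text
t: 28.95
position: [605.2, 199.5, 84.9]
eef_rot: [[0.983, 0.183, 0.002], [0.183, -0.983, 0.001], [0.002, -0.0, -1.0]]
force: [0.7, -0.7, -0.3]
grip_width: 51.1
```

```bash
python3 - <<'E'
from h import *
c,s=look("",78,None,18,save="w30b");print(s["position"],s["force"])
print(ring(c,602.5,198,96,30)); print((proj(c,[[602,199,96]])*1.5).round())
plan(s,[603.9,198.2,55],.187)
E
```

```text
[605.31077395 199.64066524  85.00070523] [ 0.29101943 -0.29252078  0.91342344]
[(np.float64(260.1666666666667), np.float64(233.16666666666666), np.float64(0.612419594032112), array([602.7, 198. ])), (np.float64(261.8333333333333), np.float64(228.16666666666666), np.float64(0.7227542427914966), array([603.1, 201.1]))]
[[389. 347.]]
shift(tool now) [-1.7  1.2 30. ] rot [-0.0001 -0.0026 -0.0032]
```

Call:
{"api": "apply_moves", "payload": {"steps": [[[-1.2, 1.4, 5, 0, 0, 0], [0, 0, 10, 0, 0, 0], [0, 0, 8, 0, 0, 0], [0, 0, 5, 0, 0, 0], [0, 0, 0, 0, 0, 0], [0, 0, 0, 0, 0, 0], [0, 0, 0, 0, 0, 0], [0, 0, 0, 0, 0, 0]]]}}

```text
t: 29.67
position: [603.6, 198.1, 55.8]
eef_rot: [[0.983, 0.183, 0.001], [0.183, -0.983, 0.0], [0.001, -0.0, -1.0]]
force: [-0.3, 0.9, -0.0]
grip_width: 51.4
```

Centred at z = 55.8. Gripping now.

Call:
{"api": "apply_moves", "payload": {"steps": [[[0, 0, 0, 0, 0, 0], [0, 0, 0, 0, 0, 0], [0, 0, 0, 0, 0, 0], [0, 0, 0, 0, 0, 0], [0, 0, 0, 0, 0, 0]]], "fingers": 1, "grip_force": 30}}

```text
t: 30.08
position: [603.8, 198.0, 56.1]
eef_rot: [[0.983, 0.183, 0.001], [0.183, -0.983, 0.0], [0.001, -0.0, -1.0]]
force: [-1.5, -0.2, 3.8]
grip_width: 28.7
```

Call:
{"api": "apply_moves", "payload": {"steps": [[[0, 0, -3, 0, 0, 0], [0, 0, -8, 0, 0, 0], [0, 0, -20, 0, 0, 0], [0, 0, -30, 0, 0, 0], [0, 0, -35, 0, 0, 0], [0, 0, -10, 0, 0, 0], [0, 0, 0, 0, 0, 0], [0, 0, 0, 0, 0, 0]]]}}

```text
t: 30.75
position: [603.6, 198.0, 161.7]
eef_rot: [[0.983, 0.183, 0.001], [0.183, -0.983, 0.0], [0.001, -0.0, -1.0]]
force: [-0.1, -0.8, -2.0]
grip_width: 28.3
```

```bash
python3 - <<'E'
from h import *
c,s=look("",78,None,18,save="w30c");P=s["position"];print(P,s["force"],s["grip_width"])
print(ring(c,P[0]-1.3,P[1],P[2]+40.5,30))
# caps (purple / dark) blobs before and after lifting, in world at z=109
for n in ("w30a","w30c"):
    k=load(n);h=cv2.cvtColor(k["frame"],cv2.COLOR_RGB2HSV)
    for lo,hi in (((140,90,30),(165,255,255)),((110,50,15),(138,200,110))):
        l,L,st,ce=cv2.connectedComponentsWithStats(cv2.inRange(h,lo,hi));i=1+np.argmax(st[1:,4]);print(n,ce[i].round(1),st[i,4],atz(k,[ce[i]],109)[0].round(1))
E
```

```text
[602.64938719 197.80531055 160.27258997] [-0.89445801 -0.135138   -1.88818448] 28.76752685292079
[(np.float64(262.1666666666667), np.float64(253.16666666666666), np.float64(0.6010280468416367), array([601.7, 198.7])), (np.float64(261.8333333333333), np.float64(260.8333333333333), np.float64(0.7093588801603387), array([602.3, 194.8]))]
w30a [261.4 132.1] 1170 [593.2 246.5 109. ]
w30a [262.3 253.9] 854 [610.8 154.  109. ]
w30c [262.3 131.5] 1135 [593.2 246.5 109. ]
w30c [442.3 314.8] 143 [773.3 122.7 109. ]
```

Call:
{"api": "apply_moves", "payload": {"steps": [[[-7, 15, 0, 0, 0, 0], [-13.6, 30.3, 0, 0, 0, 0], [-13.6, 30.3, 0, 0, 0, 0], [-13.6, 30.3, 0, 0, 0, 0], [-13.6, 30.3, 0, 0, 0, 0], [-13.6, 30.3, 0, 0, 0, 0], [-13.6, 30.3, 0, 0, 0, 0], [-13.6, 30.3, 0, 0, 0, 0]]]}}

```text
t: 31.47
position: [542.1, -45.1, 159.0]
eef_rot: [[0.983, 0.183, -0.004], [0.183, -0.983, 0.001], [-0.004, -0.002, -1.0]]
force: [0.8, -0.3, -1.7]
grip_width: 28.5
```

Call:
{"api": "apply_moves", "payload": {"steps": [[[-6.9, 15, 0, 0, 0, 0], [7.2, 29.4, 0, 0, 0, 0], [7.2, 29.4, 0, 0, 0, 0], [7.2, 29.4, 0, 0, 0, 0], [7.2, 29.4, 0, 0, 0, 0], [0, 0, 0, 0, 0, 0], [0, 0, 0, 0, 0, 0], [0, 0, 0, 0, 0, 0]]]}}

```text
t: 32.13
position: [588.7, -169.7, 159.2]
eef_rot: [[0.983, 0.183, -0.004], [0.183, -0.983, 0.002], [-0.004, -0.003, -1.0]]
force: [-0.2, 0.6, -1.2]
grip_width: 28.6
```

Call:
{"api": "apply_moves", "payload": {"steps": [[[0, 0, 10, 0, 0, 0], [0, 0, 20, 0, 0, 0], [0, 0, 15, 0, 0, 0], [0, 0, 0, 0, 0, 0], [0, 0, 0, 0, 0, 0], [0, 0, 0, 0, 0, 0], [0, 0, 0, 0, 0, 0], [0, 0, 0, 0, 0, 0]]]}}

```text
t: 32.8
position: [590.9, -170.5, 117.7]
eef_rot: [[0.983, 0.183, 0.002], [0.183, -0.983, -0.001], [0.002, 0.001, -1.0]]
force: [-0.5, -0.6, -1.6]
grip_width: 28.5
```

```bash
python3 - <<'E'
from h import *
c,s=look("",78,None,18,save="h30");P=s["position"];print(P,s["force"],s["grip_width"])
print(ring(c,P[0]-1.3,P[1],P[2]+40,30));plan(s,[589.8,-170.2,100],.187)
E
```

```text
[ 590.82313796 -170.49576739  117.52459884] [ 1.28974477 -0.5266636  -1.40026387] 28.78273623388795
[(np.float64(260.5), np.float64(256.1666666666667), np.float64(0.5535319858278992), array([ 588.5, -170.9])), (np.float64(262.5), np.float64(253.5), np.float64(0.5908487109301908), array([ 589.1, -169.4]))]
shift(tool now) [-1.  -0.5 17.5] rot [ 0.001  -0.0016 -0.0028]
```

Call:
{"api": "apply_moves", "payload": {"steps": [[[-0.8, -0.4, 5, 0, 0, 0], [0, 0, 7, 0, 0, 0], [0, 0, 6, 0, 0, 0], [0, 0, 0, 0, 0, 0], [0, 0, 0, 0, 0, 0], [0, 0, 0, 0, 0, 0], [0, 0, 0, 0, 0, 0], [0, 0, 0, 0, 0, 0]]]}}

```text
t: 33.52
position: [589.5, -170.2, 98.7]
eef_rot: [[0.983, 0.183, 0.0], [0.183, -0.983, -0.0], [0.0, 0.0, -1.0]]
force: [-0.1, 0.0, -1.4]
grip_width: 28.8
```

Call:
{"api": "apply_moves", "payload": {"steps": [[[0, 0, 3, 0, 0, 0], [0, 0, 2, 0, 0, 0], [0, 0, 1, 0, 0, 0], [0, 0, 0, 0, 0, 0], [0, 0, 0, 0, 0, 0], [0, 0, 0, 0, 0, 0], [0, 0, 0, 0, 0, 0]]]}}

```text
t: 34.1
position: [589.3, -170.1, 92.4]
eef_rot: [[0.983, 0.183, 0.0], [0.183, -0.983, 0.0], [0.0, -0.0, -1.0]]
force: [-0.3, -0.7, -1.2]
grip_width: 28.5
```

Call:
{"api": "apply_moves", "payload": {"steps": [[[0.4, 0.1, 0.5, 0, 0, 0], [0, 0, 0, 0, 0, 0], [0, 0, 0, 0, 0, 0]]]}}

```text
t: 34.35
position: [589.7, -170.2, 92.0]
eef_rot: [[0.983, 0.183, 0.0], [0.183, -0.983, 0.0], [0.0, -0.0, -1.0]]
force: [-0.1, 0.4, 0.4]
grip_width: 28.5
```

Call:
{"api": "apply_moves", "payload": {"steps": [[[0, 0, 0.4, 0, 0, 0], [0, 0, 0, 0, 0, 0], [0, 0, 0, 0, 0, 0]]]}}

```text
t: 34.6
position: [589.8, -170.2, 92.0]
eef_rot: [[0.983, 0.183, 0.0], [0.183, -0.983, -0.0], [0.0, 0.0, -1.0]]
force: [-1.2, 0.2, 4.0]
grip_width: 28.4
```

Call:
{"api": "apply_moves", "payload": {"steps": [[[0, 0, 0, 0, 0, 0], [0, 0, 0, 0, 0, 0], [0, 0, 0, 0, 0, 0], [0, 0, 0, 0, 0, 0], [0, 0, 0, 0, 0, 0]]], "fingers": 0}}

```text
t: 35.02
position: [589.7, -170.2, 91.3]
eef_rot: [[0.983, 0.183, -0.0], [0.183, -0.983, 0.0], [-0.0, -0.0, -1.0]]
force: [-0.4, 1.0, -0.1]
grip_width: 85.1
```

Call:
{"api": "apply_moves", "payload": {"steps": [[[0, 0, -8, 0, 0, 0], [0, 0, -20, 0, 0, 0], [0, 0, -25, 0, 0, 0], [0, 0, -20, 0, 0, 0], [0, 0, 0, 0, 0, 0], [0, 0, 0, 0, 0, 0], [0, 0, 0, 0, 0, 0], [0, 0, 0, 0, 0, 0]]]}}

```text
t: 35.68
position: [589.0, -169.8, 163.4]
eef_rot: [[0.983, 0.183, -0.002], [0.183, -0.983, 0.001], [-0.002, -0.001, -1.0]]
force: [-0.6, 0.1, -1.3]
grip_width: 85.6
```

```bash
python3 - <<'E'
from h import *
c,s=look("",78,None,18,save="p30");P=s["position"];print(P)
print(ring(c,588.2,-170,132,30))
E
```

```text
[ 588.96363206 -169.80576912  163.27162635]
[(np.float64(263.5), np.float64(208.16666666666666), np.float64(0.6007477192250152), array([ 588.4, -170.7])), (np.float64(261.8333333333333), np.float64(212.16666666666666), np.float64(0.7113713708482943), array([ 587.8, -173.8]))]
```

Call:
{"api": "apply_moves", "payload": {"steps": [[[-17.8, -32.1, 0, 0, 0, 0], [-17.8, -32.1, 0, 0, 0, 0], [-17.8, -32.1, 0, 0, 0, 0], [-17.8, -32.1, 0, 0, 0, 0], [-17.8, -32.1, 0, 0, 0, 0], [-17.8, -32.1, 0, 0, 0, 0], [0, 0, 0, 0, 0, 0], [0, 0, 0, 0, 0, 0]]]}}

```text
t: 36.4
position: [447.9, 1.0, 164.1]
eef_rot: [[0.983, 0.186, -0.001], [0.186, -0.983, 0.0], [-0.001, -0.0, -1.0]]
force: [0.2, -0.2, 1.1]
grip_width: 85.6
```

```bash
python3 - <<'E'
from h import *
from plant import arm
ims=[]
for n,z,r in (("scene",132,26),("top",100,26)):
    k=arm.capture(n);pickle.dump(k,open(f"pics/{n}2.pkl","wb"));u,v=proj(k,[[590,-170,90]])[0].astype(int)
    ims.append(cv2.resize(k["frame"][v-r:v+r,u-r:u+r,::-1],(384,384),interpolation=cv2.INTER_CUBIC))
    u,v=proj(k,[[602,198,60]])[0].astype(int);r=36
    ims.append(cv2.resize(k["frame"][v-r:v+r,u-r:u+r,::-1],(384,384),interpolation=cv2.INTER_CUBIC))
P=load("p30")["frame"][80:336,130:386,::-1];P=cv2.resize(P,(384,384))
cv2.imwrite("pics/final.png",cv2.resize(np.vstack([np.hstack([ims[0],ims[2]]),np.hstack([P,ims[3]])]),(600,600)))
for n in ("top0","top2"):
    k=load(n);h=cv2.cvtColor(k["frame"],cv2.COLOR_RGB2HSV)
    for lo,hi,z in (((140,90,30),(165,255,255),(593,246)),((112,40,15),(138,220,120),(611,150))):
        q=proj(k,[[*z,109]])[0];l,L,st,ce=cv2.connectedComponentsWithStats(cv2.inRange(h,lo,hi));i=min((i for i in range(1,l) if st[i,4]>15),key=lambda i:np.hypot(*(ce[i]-q)));print(n,ce[i].round(1),st[i,4])
E
```

```text
top0 [156.7 158.7] 78
top0 [197.5 150.2] 51
top2 [156.7 158.7] 78
top2 [195.6 150.5] 34
```

View pics/final.png

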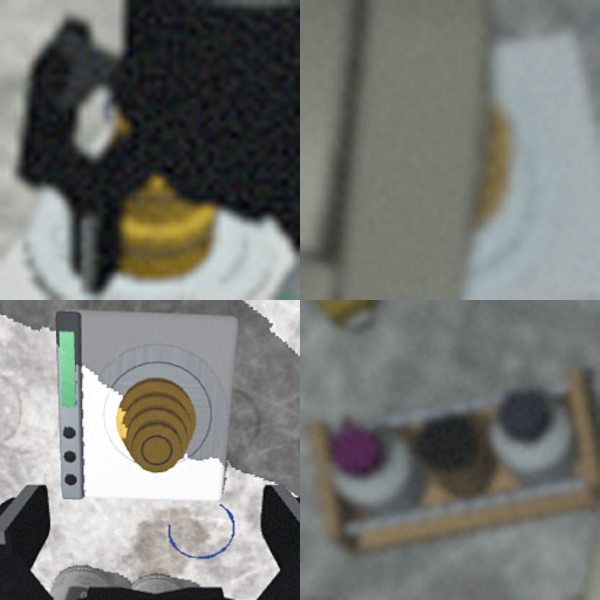

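```bash
python3 - <<'E'
from h import *
from plant import arm
a,b=[cv2.cvtColor(load(n)["frame"],cv2.COLOR_RGB2GRAY) for n in ("top0","top2")]
m=cv2.matchTemplate(b[136:172,178:220],a[141:167,186:209],cv2.TM_CCOEFF_NORMED);_,v,_,p=cv2.minMaxLoc(m)
print("dark bottle shift px",p[0]-8,p[1]-5,v)
s=arm.get_state();print(s["t"],s["force"]);arm.sign_off()
E
```

```text
dark bottle shift px 0 0 0.9954965114593506
36.5 [ 0.87333322 -0.493231   -0.54288883]
the job is handed in; nothing more can be done
```

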